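# Refill the label-tape dispenser

### The job

Refill the label-tape dispenser without disturbing the other things on the bench: slip every coloured roll from the refill tray down into the dispenser's trough between its two white rolls, spreading these apart, so that the white ones stay outermost and all stand upright on the rails. When all are in, push the spindle tip first about halfway in through the dispenser's long bush and let go of it there, then take hold again further back, at its black grip, and push it fully home so that it carries all the rolls. Last, swing the blue latch fully shut behind the grip.

Things in the scene. Friction and masses are not known exactly. Their poses are not given: they have to be found in the camera images.
- dispenser: Label-tape dispenser fixed to the bench. White foot 150 x 180 mm, 12 mm thick; blue end plates 110 mm wide, 10 mm thick, 88 mm high. Origin under its centre; y = axle direction, x = away from the front, where a 39 mm high tear-off strip stands at x = -69 to -86 mm. A trough for rolls lies between the end plates (y = -80 to +80 mm), on the axle line x = 0, z = 62 mm.
- trough (a point): Centre of the trough on the axle line (dispenser x = 0, y = 0, z = 62 mm). Two polished, low-friction rails (10 mm bars along y at x = +-18 mm, tops at z = 35 mm) carry rolls with their centres at this height; only the tear-off strip stands higher between the end plates.
- bush_mouth (a point): Centre of the funnel mouth (30 mm wide) of the long black bush, 41 mm outside, on the -y end plate; the spindle goes in here towards +y. The bush runs along the axle from here (dispenser y = -109, z = 62 mm) to the trough at y = -80 mm; bore 22.5 mm.
- far_bush (a point): Outer end of the other bush, on the +y end plate (dispenser y = +104, z = 62 mm): 41 mm outside, 22.5 mm bore, from y = +80 to +104 mm, with its 30 mm funnel on the trough side.
- latch (a joint): Blue latch arm that keeps the spindle in, on an upright pivot post at the dispenser's front corner beside the long bush; it turns level and stays where left (about 0.5 N at the knob). 0 rad = shut: the arm points along the dispenser's +x, just behind the seated grip (2 mm gap); grows to 1.8 as it opens clockwise (seen from above) towards -y. Starts open, 1.45 to 1.75.
- latch_knob (a point): Middle of the upright black round knob at the end of the latch arm, 14 mm across, 40 mm tall (66 to 106 mm above the bench), 95 mm from the pivot. The arm is 12 mm wide, 10 mm thick, its top 66 mm above the bench.
- latch_pivot (a point): Latch pivot (dispenser x = -85, y = -151, z = 61 mm), on a 16 mm post that stands on a 12 mm thick lug of the foot (x = -110 to -50 mm, out to y = -175 mm).
- spindle: Loose spindle: aluminium rod 20 mm across, 218 mm from shoulder to tip, last 16 mm tapered to 10 mm; behind the shoulder a flat black grip 36 wide, 20 thick, 34 mm long that stops at the bush mouth. Origin on the axis at the shoulder; y to the tip, x across the grip. 160 g, balances 90 mm from the shoulder. Lies level, axis 10 mm up. Home: shoulder at the bush mouth.
- spindle_tip (a point): End of the spindle's tapered tip, 218 mm from the shoulder.
- white_a: White roll of label tape, 64 mm across, 25 mm wide, 26 mm hole through its cardboard core, rims bevelled (3 mm narrower per side at the very edge), 70 g. Origin at its centre; y = axle through the core (it may have turned about it). Stands loose on the dispenser's rails, on the side of the long bush (-y), y along the dispenser's y; slides easily on the rails.
- white_b: White roll of label tape, 64 mm across, 25 mm wide, 26 mm hole through its cardboard core, rims bevelled (3 mm narrower per side at the very edge), 70 g. Origin at its centre; y = axle through the core (it may have turned about it). Stands loose on the dispenser's rails on the +y side of white_a, with a gap of 18 to 21 mm between; y along the dispenser's y; slides easily on the rails.
- refill_tray: Grey refill tray fixed to the bench, 130 x 180 mm with a 14 mm rim; origin at the centre of its underside. Two ribs along its y (at x = +-18 mm) carry the coloured rolls upright with their axles along the tray's y, centres at x = 0, 39 mm above the bench, about 40 mm apart (rolls may be missing).
- roll_blue: Blue roll of label tape, 64 mm across, 25 mm wide, 26 mm hole through its cardboard core, rims bevelled (3 mm narrower per side at the very edge), 70 g. Origin at its centre; y = axle through the core (it may have turned about it). At the start it stands on the refill tray's ribs; absent in some runs.
- roll_pink: Pink roll of label tape, 64 mm across, 25 mm wide, 26 mm hole through its cardboard core, rims bevelled (3 mm narrower per side at the very edge), 70 g. Origin at its centre; y = axle through the core (it may have turned about it). At the start it stands on the refill tray's ribs; absent in some runs.
- roll_yellow: Yellow roll of label tape, 64 mm across, 25 mm wide, 26 mm hole through its cardboard core, rims bevelled (3 mm narrower per side at the very edge), 70 g. Origin at its centre; y = axle through the core (it may have turned about it). At the start it stands on the refill tray's ribs; absent in some runs.
- roll_green: Green roll of label tape, 64 mm across, 25 mm wide, 26 mm hole through its cardboard core, rims bevelled (3 mm narrower per side at the very edge), 70 g. Origin at its centre; y = axle through the core (it may have turned about it). At the start it stands on the refill tray's ribs; absent in some runs.
- white_jar: White plastic jar, 76 mm across, 105 mm high; origin under its centre. Leave it alone.
- red_dropper: Small white dropper bottle with a red cap, 24 mm across, 62 mm high; origin under its centre. Leave it alone.
- pink_vial: Clear vial with a pink cap, 23 mm across, 56 mm high; origin under its centre. Leave it alone.
- test_cassette: Flat white test cassette, 70 x 21 x 6 mm; origin under its centre. Leave it alone.
- marker_pen: White marker pen with a blue cap, 130 mm long; origin under it near the middle. Leave it alone.
- clear_dropper: Clear dropper bottle with a white cap, 28 mm across, 74 mm high; origin under its centre. Leave it alone.

How it is judged (in metres and radians):
On the way, in this order (a step that is already met when the one before it is completed fails the run):
1. Every coloured roll that is there stands upright on the dispenser's rails between the two white rolls, and is let go (x of roll_blue in the frame of dispenser between -0.005 and 0.005 m and z of roll_blue in the frame of dispenser between 0.0569 and 0.0669 m and y of roll_blue in the frame of dispenser between -0.074 and 0.074 m and angle between the y axis of each of roll_blue, roll_pink, roll_yellow, roll_green, white_a, white_b and the y axis of dispenser, either way round below 0.15 rad and y of each of roll_blue, roll_pink, roll_yellow, roll_green in the frame of white_a above 0.018 m and y of each of roll_blue, roll_pink, roll_yellow, roll_green in the frame of white_b below -0.018 m and x of roll_pink in the frame of dispenser between -0.005 and 0.005 m and z of roll_pink in the frame of dispenser between 0.0569 and 0.0669 m and y of roll_pink in the frame of dispenser between -0.074 and 0.074 m and x of roll_yellow in the frame of dispenser between -0.005 and 0.005 m and z of roll_yellow in the frame of dispenser between 0.0569 and 0.0669 m and y of roll_yellow in the frame of dispenser between -0.074 and 0.074 m and x of roll_green in the frame of dispenser between -0.005 and 0.005 m and z of roll_green in the frame of dispenser between 0.0569 and 0.0669 m and y of roll_green in the frame of dispenser between -0.074 and 0.074 m and x of white_a in the frame of dispenser between -0.005 and 0.005 m and z of white_a in the frame of dispenser between 0.0569 and 0.0669 m and y of white_a in the frame of dispenser between -0.074 and 0.074 m and x of white_b in the frame of dispenser between -0.005 and 0.005 m and z of white_b in the frame of dispenser between 0.0569 and 0.0669 m and y of white_b in the frame of dispenser between -0.074 and 0.074 m and contact force between each of roll_blue, roll_pink, roll_yellow, roll_green and the fingers below 0.05 N), for 0.3 s.
2. The spindle is in the long bush with its tip 40 to 175 mm past the bush mouth, and is let go there (y of spindle_tip in the frame of dispenser between -0.069 and 0.066 m and x of spindle_tip in the frame of dispenser between -0.008 and 0.008 m and z of spindle_tip in the frame of dispenser between 0.054 and 0.07 m and angle between the y axis of spindle and the y axis of dispenser, either way round below 0.12 rad and contact force between spindle and the fingers below 0.05 N), for 0.3 s.
At the end, for the whole second after the job is handed in: The spindle is home, its shoulder within 5 mm of the bush mouth, and the latch is shut (below 0.12 rad); every coloured roll present stands between the two white rolls; all rolls have their centres within 5 mm of the axle line and their axles along it (within 0.15 rad); everything is at rest (x of roll_blue in the frame of dispenser between -0.005 and 0.005 m and z of roll_blue in the frame of dispenser between 0.0569 and 0.0669 m and y of roll_blue in the frame of dispenser between -0.074 and 0.074 m and angle between the y axis of each of roll_blue, roll_pink, roll_yellow, roll_green, white_a, white_b and the y axis of dispenser, either way round below 0.15 rad and y of each of roll_blue, roll_pink, roll_yellow, roll_green in the frame of white_a above 0.018 m and y of each of roll_blue, roll_pink, roll_yellow, roll_green in the frame of white_b below -0.018 m and x of roll_pink in the frame of dispenser between -0.005 and 0.005 m and z of roll_pink in the frame of dispenser between 0.0569 and 0.0669 m and y of roll_pink in the frame of dispenser between -0.074 and 0.074 m and x of roll_yellow in the frame of dispenser between -0.005 and 0.005 m and z of roll_yellow in the frame of dispenser between 0.0569 and 0.0669 m and y of roll_yellow in the frame of dispenser between -0.074 and 0.074 m and x of roll_green in the frame of dispenser between -0.005 and 0.005 m and z of roll_green in the frame of dispenser between 0.0569 and 0.0669 m and y of roll_green in the frame of dispenser between -0.074 and 0.074 m and x of white_a in the frame of dispenser between -0.005 and 0.005 m and z of white_a in the frame of dispenser between 0.0569 and 0.0669 m and y of white_a in the frame of dispenser between -0.074 and 0.074 m and x of white_b in the frame of dispenser between -0.005 and 0.005 m and z of white_b in the frame of dispenser between 0.0569 and 0.0669 m and y of white_b in the frame of dispenser between -0.074 and 0.074 m and y of spindle_tip in the frame of dispenser above 0.104 m and x of spindle_tip in the frame of dispenser between -0.008 and 0.008 m and z of spindle_tip in the frame of dispenser between 0.054 and 0.07 m and angle between the y axis of spindle and the y axis of dispenser, either way round below 0.12 rad and value of joint latch below 0.12 rad and linear speed of each of roll_blue, roll_pink, roll_yellow, roll_green, white_a, white_b, spindle below 0.02 m/s); the robot touches nothing.
It fails at once if A bystander (jar, droppers, vial, test cassette, marker pen) is shoved more than 30 mm (distance of any of white_jar, red_dropper, pink_vial, test_cassette, marker_pen, clear_dropper from where it was at the start of the episode above 0.03 m).
It fails at once if The jar, a dropper or the vial is knocked over (angle between any of white_jar, red_dropper, pink_vial, clear_dropper's own z axis and vertical above 0.5 rad).
Of roll_blue, roll_pink, roll_yellow, roll_green only 2 to 4 are there at a start; the rules pass over those that are not, and their reading is None.
At some moment in a run one of spindle may be knocked a few centimetres aside while the robot is not near it.
It also fails if it takes over 210 s, if anything falls off the work surface, if the arm or the gripper's body presses on something with over 40 N, if the wrist force passes 120 N, or if a joint passes its speed limit or range.

### The arm

A 7-joint arm with a two-finger parallel gripper is mounted at the origin on the work surface. World frame = base frame: x ahead of the robot, y to its left, z up, the work surface at z = 0. Lengths are in mm, angles in rad, forces in N, time in s.
With the tool pointing down it reaches from about 400 to 900 mm from the base axis. Payload 5.5 kg.
Tool frame: the origin (TCP) lies on the centre line of the jaws, within the pads' length; the fingertips stand 11 mm ahead of it and the grasp point (between the pads) lies 8 mm behind it (arm.tips_ahead is the distance from the TCP to the fingertips, in mm); y points along the fingers, z is the direction in which the jaws open and shut, and the axes are right-handed (so a half turn about y gives the same grasp; the last joint's range is limited). The gripper opens to 92 mm and grips with 3 to 60 N. Pads are 19 mm wide; open, the fingers measure 130 mm over their backs; the gripper's body (75 mm by 190 mm) begins 47 mm behind the grasp point.
Start: joints at [-1.037, 0.501, -0.427, 1.55, 0.221, 1.138, -0.21], TCP at [173.838, 626.323, 215.229] pointing down, gripper open.
Joint ranges: [-2.88, 2.88], [-0.31, 2.03], [-1.54, 1.56], [0.2, 2.42], [-1.41, 4.55], [0.19, 2.02], [-2.57, 2.57]. Speed limits (rad/s): [2.57, 2.57, 3.14, 3.14, 3.14, 3.14, 3.14].

### API

Orientations are given as a unit quaternion [x, y, z, w].
In Python, from plant import sensors, grab_frame, workorder, arm gives the robot as it stands.
- The arm moves only by the tool servo_tool, never from a script. Its argument "commands" is a list of rows, each a list of 6 numbers: the shift along the world's x, y, z in units of 40 mm (1.0 is 40 mm), then the turn, a rotation vector about the world's x, y, z in units of 6 degrees (1.0 is 6 degrees). In form: [[tx, ty, tz, rx, ry, rz], ...]. A call has 1 to 8 rows; each row is the pose to reach, as a shift and turn from the pose commanded when the call began; what a row does not reach only later rows make up. A row lasts 1/12 s, in which the tool goes at most 41.7 mm and 7.16 degrees, less where a joint would pass 70% of its speed; a pose out of reach is approached as far as the arm can. A call with a gripper value outside its range is refused whole. "hand" is the opening, from 0 (shut) to 1 (fully open), set as the call begins (left out, the last holds). The fingers move at their own pace and stop on an object; "squeeze" is the grip in N (left out, the last holds). Time passes only in rows, so rows that repeat a pose let the fingers close. It gives the time, the measured TCP pose, the force and the opening at its end, in the units of the state.
- sensors.state(): the state, without advancing time (a new reading comes with each control period).
- grab_frame(name): name is "scene" or "side" or "wrist"; returns a dict with "img" (420x560x3 uint8, blue, green, red), "z_map" (420x560 float32, mm along the optical axis (not along the pixel's ray), 0 where there is no reading), "camera_matrix" (3x3 intrinsics, pixels), "origin" and "orientation" of the camera in the world. Camera axes: x right, y up, looking along -z (the intrinsics and any distortion apply to the point x, -y, -z); pixel columns grow to the right and rows downward; lengths in mm; the calibration is good to about 2 mm. A picture is of the moment at which its call begins.
- workorder.job_done(): hands the job in, once; it reports no verdict.
The state is a dict: "time": time; "joint_positions": joint angles; "qvel": joint speeds; "tau": joint torques, N m; "eef_pos": TCP position; "tcp_rot": TCP orientation; "force": force on the tool from outside, world axes, zero at the start; "ft_torque": the same for the moment, N m; "grip_width": opening from 0.0 (shut) to 1.0 (fully open).
Only numpy, scipy, OpenCV 4.12 (cv2) and the standard library are available. Lean on these libraries where they do the work, as an engineer would, in place of code of your own. Each camera call takes 0.05 s, during which the arm holds its last target. There are 200 camera calls.

## Working session

There is one attempt and no reset: what is moved stays moved. The work goes in short steps, Python scripts to look and compute and a tool call to move; the robot and the scene stay as the last step left them, time stands still between calls to the robot, and variables do not carry over. Pictures are saved under pics/ and viewed, about 12 in all and at most 16, crops included, and the job is handed in when it is done.

Besides the shell and the picture viewer there is one more tool, called after "Emit:" as name(argument=value, ...), one argument or row to a line, values as JSON. servo_tool: Moves the arm, as the interface text tells. Its arguments: {"type":"object","properties":{"commands":{"type":"array","items":{"type":"array","items":{"type":"number"}}},"hand":{"type":"number"},"squeeze":{"type":"number"}},"required":["commands"]}

```bash
mkdir -p pics; ls; cat > h.py <<'E'
import numpy as np,cv2
from scipy.spatial.transform import Rotation as R
from plant import sensors, grab_frame, workorder, arm
def look(n):
    f=grab_frame(n); return f
def cloud(f):
    K=np.array(f['camera_matrix']);z=f['z_map'];v,u=np.mgrid[:z.shape[0],:z.shape[1]]
    d=f.get('distortion')
    p=np.stack([(u-K[0,2])/K[0,0]*z,-(v-K[1,2])/K[1,1]*z,-z],-1)
    return p@R.from_quat(f['orientation']).as_matrix().T+np.array(f['origin'])
E
python3 - <<'E'
from h import *
import pickle
print(sensors.state())
for n in ['scene','side','wrist']:
    f=look(n); cv2.imwrite(f'pics/{n}0.png',f['img']); print(n,[k for k in f],f['origin'],f['orientation'],np.array(f['camera_matrix']).tolist())
    pickle.dump(f,open(f'{n}0.pkl','wb'))
E
```

```text
pics
{'time': 0.0, 'joint_positions': array([-1.03677409,  0.50190363, -0.42677597,  1.55145039,  0.2208175 ,
        1.13828578, -0.2102737 ]), 'qvel': array([ 0.00017731,  0.00107901, -0.00043555,  0.00013567,  0.00094697,
       -0.00123032, -0.0010217 ]), 'tau': array([ 3.87651971e-04, -5.66588974e+01, -5.81581548e+00, -2.79114890e+01,
       -6.87046722e-02,  3.08863702e-02,  1.70816174e-04]), 'eef_pos': array([173.74982844, 625.59357412, 214.14189573]), 'tcp_rot': array([ 0.70132996, -0.09554751,  0.09531523, -0.69994426]), 'force': array([-0.43901541, -0.53863538,  0.04523225]), 'ft_torque': array([-0.00633744, -0.05214598,  0.01024735]), 'grip_width': 0.9991876743926801}
scene ['img', 'z_map', 'camera_matrix', 'origin', 'orientation'] [ 1.19180827e+03 -8.15075932e-01  9.07310510e+02] [0.22398518 0.2224555  0.6853175  0.65626528] [[385.09456013732876, 0.0, 280.92745979553086], [0.0, 385.09456013732876, 207.833514395037], [0.0, 0.0, 1.0]]
side ['img', 'z_map', 'camera_matrix', 'origin', 'orientation'] [ 426.04351707 -508.2481982   719.16836106] [ 0.31827818 -0.04841842 -0.1263527   0.93829082] [[383.54948068709734, 0.0, 277.371649089712], [0.0, 383.54948068709734, 204.54139453199056], [0.0, 0.0, 1.0]]
wrist ['img', 'z_map', 'camera_matrix', 'origin', 'orientation'] [105.90191791 644.40090772 384.56524584] [-0.107037   -0.08041568  0.60038673  0.78842386] [[376.44069412919606, 0.0, 281.18949503641903], [0.0, 376.44069412919606, 214.65269292440755], [0.0, 0.0, 1.0]]
```

View pics/scene0.png

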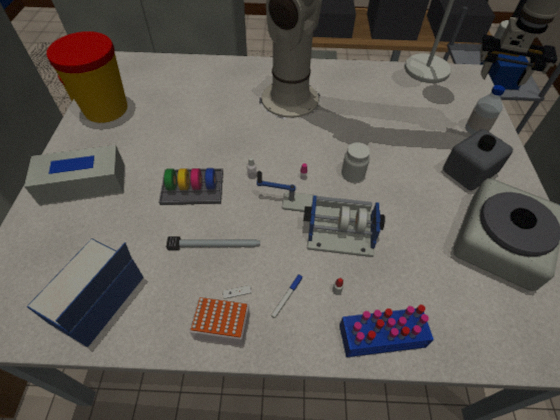

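View pics/side0.png

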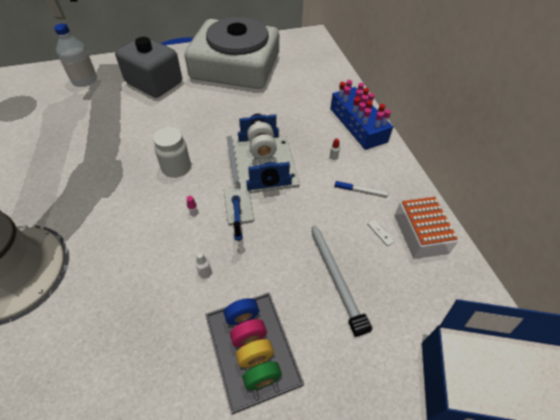

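The scene view shows the dispenser around (343,222), with the latch knob at (260,180). The tray with four rolls (green, yellow, pink, blue) is around (192,180). The spindle runs from its grip at (172,243) to its tip at (258,242). The side view agrees.

```bash
python3 - <<'E'
from h import *
import pickle
for n in ['scene','side']:
    f=pickle.load(open(n+'0.pkl','rb'));P=cloud(f);H=cv2.cvtColor(f['img'],cv2.COLOR_BGR2HSV)
    ok=(f['z_map']>0)&(P[...,0]>250)&(P[...,0]<900)&(abs(P[...,1])<450)
    b=ok&(abs(P[...,2])<8);print(n,'bench z',np.median(P[b][:,2]))
    def st(nm,m):
        q=P[m&ok]
        if len(q): print(nm,len(q),'mean',q.mean(0).round(),'lo',np.percentile(q,2,axis=0).round(),'hi',np.percentile(q,98,axis=0).round())
    h,s,v=[H[...,i] for i in range(3)]
    tray=(P[...,1]<-130)&(P[...,0]<650)&(P[...,2]>15)&(s>120)
    for nm,a,c in [('green',45,80),('yellow',18,35),('blue',100,125),('pink',150,178)]: st(nm,tray&(h>=a)&(h<=c))
    st('disp blue',(h>100)&(h<125)&(s>120)&(P[...,2]>40)&(P[...,1]>-20)&(P[...,0]<750)&(P[...,2]<95))
    for (u,w) in ([(172,243),(182,243),(220,243),(250,242),(258,242),(262,178),(255,186),(292,190)] if n=='scene' else [(360,325),(317,232),(335,270),(352,305),(237,200),(238,235)]): print((u,w),P[w,u].round())
E
```

```text
scene bench z 0.7575196826209663
green 126 mean [ 468. -342.   63.] lo [ 444. -352.   45.] hi [ 484. -333.   73.]
yellow 212 mean [ 463. -303.   55.] lo [ 429. -317.   23.] hi [ 482. -294.   73.]
blue 149 mean [ 459. -225.   61.] lo [ 433. -236.   37.] hi [ 475. -214.   73.]
pink 182 mean [ 462. -266.   57.] lo [ 431. -279.   26.] hi [ 479. -257.   73.]
disp blue 256 mean [579. 139.  81.] lo [483. -15.  43.] hi [640. 248.  91.]
(172, 243) [ 661. -300.   21.]
(182, 243) [ 659. -274.   20.]
(220, 243) [ 653. -172.   18.]
(250, 242) [646. -92.  19.]
(258, 242) [644. -71.  17.]
(262, 178) [401. -77.   1.]
(255, 186) [432. -96.  -1.]
(292, 190) [493.  17.  60.]
side bench z -0.24133015775930744
green 633 mean [ 450. -349.   63.] lo [ 423. -359.   37.] hi [ 479. -335.   72.]
yellow 715 mean [ 447. -311.   58.] lo [ 419. -321.   22.] hi [ 477. -295.   72.]
blue 528 mean [ 441. -233.   60.] lo [ 413. -242.   27.] hi [ 470. -220.   72.]
pink 612 mean [ 444. -273.   60.] lo [ 416. -284.   25.] hi [ 474. -257.   72.]
disp blue 911 mean [570. 119.  69.] lo [479.  -8.  41.] hi [630. 244.  88.]
(360, 325) [ 649. -304.   22.]
(317, 232) [641. -86.  17.]
(335, 270) [ 646. -184.   19.]
(352, 305) [ 651. -263.   18.]
(237, 200) [486.   7.  68.]
(238, 235) [469. -84.  72.]
```

View pics/wrist0.png

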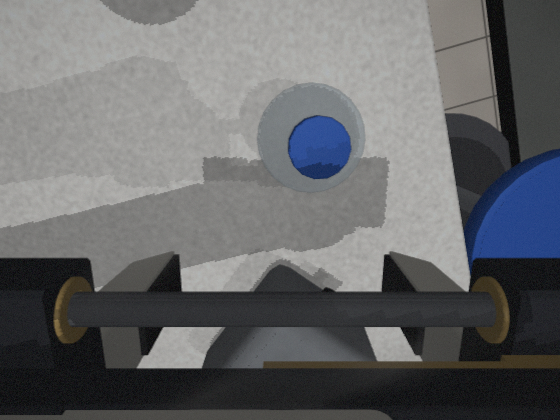

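The wrist view shows the open fingers with a bottle on the bench at (320,147), so the camera looks down past the jaws. Next I move it over the dispenser.

Emit:
servo_tool(
  commands=[
    [0.6, -0.75, 0.4, 0, 0, -0.75],
    [1.2, -1.5, 0.8, 0, 0, -1.5],
    [1.8, -2.3, 1.1, 0, 0, -2.3],
    [2.4, -3.1, 1.4, 0, 0, -3.1],
    [3.0, -3.9, 1.7, 0, 0, -3.9],
    [3.6, -4.6, 2.0, 0, 0, -4.7],
    [4.2, -5.4, 2.2, 0, 0, -5.5],
    [4.8, -6.2, 2.4, 0, 0, -6.2],
  ],
)

```text
time: 0.82
eef_pos: [366.6, 376.8, 311.9]
tcp_rot: [-0.633, 0.315, -0.315, 0.633]
force: [-0.6, -0.2, -0.9]
grip_width: 1.001
```

Emit:
servo_tool(
  commands=[
    [0.6, -0.8, 0.1, 0, 0, -0.8],
    [1.2, -1.6, 0.2, 0, 0, -1.6],
    [1.8, -2.4, 0.3, 0, 0, -2.4],
    [2.4, -3.2, 0.4, 0, 0, -3.2],
    [3.0, -4.0, 0.5, 0, 0, -4.0],
    [3.6, -4.8, 0.5, 0, 0, -4.8],
    [4.2, -5.6, 0.5, 0, 0, -5.5],
    [4.8, -6.4, 0.5, 0, 0, -6.2],
  ],
)

```text
time: 1.48
eef_pos: [558.6, 120.6, 331.3]
tcp_rot: [0.499, -0.5, 0.501, -0.5]
force: [1.0, 0.3, 0.1]
grip_width: 1.001
```

Emit:
servo_tool(
  commands=[
    [0, -0.8, 0, 0, 0, 0],
    [0, -1.2, 0, 0, 0, 0],
    [0, -1.2, 0, 0, 0, 0],
    [0, -1.2, 0, 0, 0, 0],
  ],
)

```text
time: 1.82
eef_pos: [557.7, 73.3, 331.0]
tcp_rot: [-0.5, 0.5, -0.5, 0.5]
force: [-0.3, 0.2, 0.7]
grip_width: 1.002
```

```bash
python3 - <<'E'
from h import *
import pickle
s=sensors.state();print(s['time'],s['eef_pos'],R.from_quat(s['tcp_rot']).as_matrix().round(3),s['joint_positions'].round(2))
f=look('wrist');cv2.imwrite('pics/w1.png',f['img']);pickle.dump(f,open('w1.pkl','wb'));print(f['origin'],R.from_quat(f['orientation']).as_matrix().round(2))
E
```

```text
1.8167 [557.72853683  73.31305213 330.97014148] [[-0.001 -0.001  1.   ]
 [-1.     0.    -0.001]
 [-0.    -1.    -0.001]] [-0.26  0.22  0.09  1.64 -0.02  1.28 -0.16]
[558.64744837 143.94748587 501.24461932] [[ 1.   -0.    0.  ]
 [ 0.    0.96  0.27]
 [-0.   -0.27  0.96]]
```

View pics/w1.png

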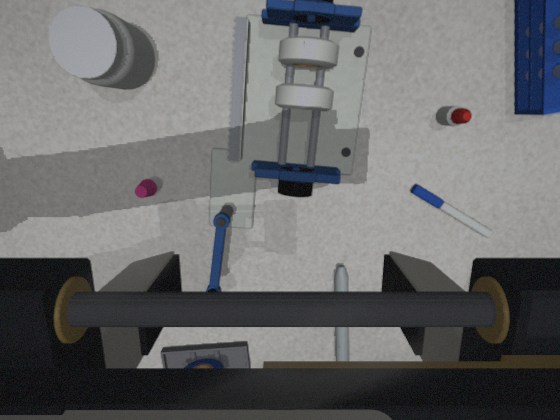

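The view covers the whole dispenser. The plates are at (295,172) and (312,13), the whites at (304,95) and (308,52), the latch post at (223,215) with its arm running down to (213,292), and the spindle tip at (341,268).

```bash
cat >> h.py <<'E'
def disp(f,g=None):
    P=cloud(f);H=cv2.cvtColor(f['img'],cv2.COLOR_BGR2HSV)
    m=(H[...,0]>98)&(H[...,0]<125)&(H[...,1]>110)&(abs(P[...,2]-88)<3.5)&(f['z_map']>0)&(P[...,0]>480)&(P[...,0]<680)&(P[...,1]>-30)&(P[...,1]<280)
    return P,m
E
python3 - <<'E'
from h import *
import pickle
for n in ['w1','scene0','side0']:
    f=pickle.load(open(n+'.pkl','rb'));P,m=disp(f)
    for sel in (P[...,1]<120,P[...,1]>=120):
        q=P[m&sel]
        if len(q)<5: continue
        a=np.polyfit(q[:,0],q[:,1],1)
        print(n,len(q),'slope',a[0].round(3),'x',np.percentile(q[:,0],[1,99]).round(1),'mean',q.mean(0).round(1),'resid pctl',np.percentile(q[:,1]-np.polyval(a,q[:,0]),[2,98]).round(1))
f=pickle.load(open('w1.pkl','rb'));P=cloud(f)
# white rolls: tops
for y0,u0,u1,v0,v1 in [('a',270,340,80,115),('b',270,345,35,70)]:
    q=P[v0:v1,u0:u1].reshape(-1,3);q=q[q[:,2]>85];print(y0,len(q),q.mean(0).round(1),q.max(0).round(1),np.percentile(q[:,1],[2,98]).round(1))
for uv in [(223,212),(213,292),(295,190),(341,268),(341,285),(341,350),(218,250)]: print(uv,P[uv[1],uv[0]].round(1))
E
```

```text
w1 740 slope -0.084 x [530.6 621.8] mean [575.8  74.6  87.6] resid pctl [-5.6  4.7]
w1 1075 slope -0.085 x [545.4 636. ] mean [591.2 242.8  87.5] resid pctl [-4.7  5.4]
scene0 84 slope -0.108 x [533.1 623. ] mean [582.6  72.6  87.7] resid pctl [-4.1  4.3]
scene0 100 slope -0.088 x [548.8 639.9] mean [597.6 241.9  87.2] resid pctl [-4.2  4.2]
side0 108 slope -0.095 x [531.3 617.2] mean [572.2  72.2  86.6] resid pctl [-4.2  6.9]
side0 72 slope -0.088 x [544.8 632.1] mean [588.6 240.3  86.6] resid pctl [-4.8  8.7]
a 1018 [583.5 158.2  94.9] [607.1 171.3 501.2] [146.2 170.1]
b 1119 [587.5 202.9  93.1] [611.4 216.4 501.2] [191.5 215.3]
(223, 212) [487.7  25.6  58.6]
(213, 292) [542.9 103.6 422. ]
(295, 190) [574.5  56.4  75.5]
(341, 268) [641.7 -66.3  16.1]
(341, 285) [641.8 -89.3  21.9]
(341, 350) [ 646.7 -195.2   19.4]
(218, 250) [480.9 -20.5  66.8]
```

Emit:
servo_tool(
  commands=[
    [0.2, 0.7, -0.4, 0, 0, -0.3],
    [0.4, 1.4, -1.0, 0, 0, -0.6],
    [0.64, 2.12, -1.7, 0, 0, -0.84],
    [0.64, 2.12, -2.6, 0, 0, -0.84],
    [0.64, 2.12, -3.5, 0, 0, -0.84],
    [0.64, 2.12, -4.4, 0, 0, -0.84],
    [0.64, 2.12, -5.0, 0, 0, -0.84],
    [0.64, 2.12, -5.0, 0, 0, -0.84],
  ],
  hand=1,
)

```text
time: 2.53
eef_pos: [578.1, 160.6, 125.1]
tcp_rot: [-0.482, 0.522, -0.518, 0.476]
force: [-0.7, 0.7, -0.4]
grip_width: 1.002
```

Emit:
servo_tool(
  commands=[
    [0, 0, -0.4, 0, 0, 0],
    [0, 0, -0.8, 0, 0, 0],
    [0, 0, -1.2, 0, 0, 0],
    [0, 0, -1.6, 0, 0, 0],
    [0, 0, -1.83, 0, 0, 0],
    [0, 0, -1.83, 0, 0, 0],
  ],
)

```text
time: 3.03
eef_pos: [582.4, 160.3, 57.3]
tcp_rot: [-0.479, 0.521, -0.52, 0.478]
force: [-0.0, 0.2, 0.2]
grip_width: 1.002
```

```bash
python3 - <<'E'
from h import *
s=sensors.state();print(s['eef_pos'],R.from_quat(s['tcp_rot']).as_matrix()[:,2],s['force'])
f=look('wrist');g=look('scene')
cv2.imwrite('pics/w2.png',np.hstack([f['img'][:, :], cv2.resize(g['img'][150:300,250:450],(560,420))])[:, :][:, 0:1120][::1, ::1]); 
im=cv2.imread('pics/w2.png');cv2.imwrite('pics/w2.png',cv2.resize(im,(800,300)))
E
```

```text
[582.4134414  160.32510756  57.28603121] [ 0.99640442 -0.08469977 -0.00204379] [-0.04619378  0.15464894  0.19044461]
```

View pics/w2.png

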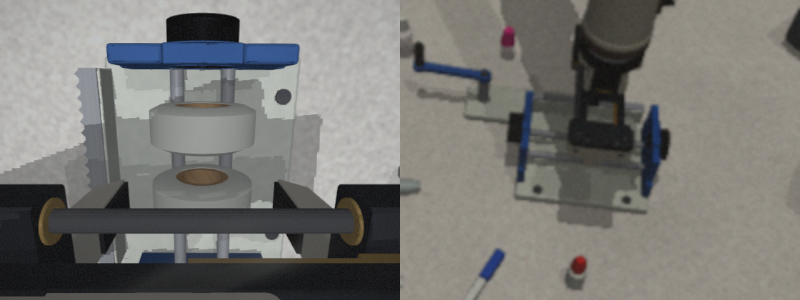

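The left panel shows the near white roll centred between the pads, with equal gaps (roll edges at 153 and 250, pads at 128 and 275). I grip it and slide it to the -y end.

Emit:
servo_tool(
  commands=[
    [0, 0, 0, 0, 0, 0],
    [0, 0, 0, 0, 0, 0],
    [0, 0, 0, 0, 0, 0],
    [0, 0, 0, 0, 0, 0],
    [0, 0, 0, 0, 0, 0],
    [0, 0, 0, 0, 0, 0],
  ],
  hand=0.4,
  squeeze=10,
)

```text
time: 3.63
eef_pos: [583.3, 159.2, 58.4]
tcp_rot: [-0.478, 0.521, -0.521, 0.478]
force: [-1.5, -0.1, 2.8]
grip_width: 0.665
```

Emit:
servo_tool(
  commands=[
    [-0.02, -0.2, 0, 0, 0, 0],
    [-0.04, -0.45, 0, 0, 0, 0],
    [-0.06, -0.7, 0, 0, 0, 0],
    [-0.08, -0.95, 0, 0, 0, 0],
    [-0.1, -1.2, 0, 0, 0, 0],
    [-0.12, -1.4, 0, 0, 0, 0],
    [-0.14, -1.6, 0, 0, 0, 0],
    [-0.14, -1.6, 0, 0, 0, 0],
  ],
)

```text
time: 4.3
eef_pos: [577.2, 92.3, 58.1]
tcp_rot: [-0.478, 0.522, -0.522, 0.477]
force: [-3.7, -1.1, 6.0]
grip_width: 0.664
```

Emit:
servo_tool(
  commands=[
    [0, 0, 0, 0, 0, 0],
    [0, 0, 0, 0, 0, 0],
    [0, 0, 0, 0, 0, 0],
    [0, 0, 0, 0, 0, 0],
    [0, 0, 0, 0, 0, 0],
    [0, 0, 0, 0, 0, 0],
  ],
  hand=1,
)

```text
time: 4.8
eef_pos: [577.9, 95.2, 57.9]
tcp_rot: [0.478, -0.521, 0.521, -0.478]
force: [-0.5, -0.1, 0.4]
grip_width: 0.99
```

Emit:
servo_tool(
  commands=[
    [0.04, 0.4, 0, 0, 0, 0],
    [0.07, 0.8, 0, 0, 0, 0],
    [0.1, 1.2, 0, 0, 0, 0],
    [0.13, 1.6, 0, 0, 0, 0],
    [0.17, 2.0, 0, 0, 0, 0],
    [0.2, 2.4, 0, 0, 0, 0],
    [0.23, 2.65, 0, 0, 0, 0],
    [0.23, 2.65, 0, 0, 0, 0],
  ],
)

```text
time: 5.47
eef_pos: [586.8, 205.2, 58.0]
tcp_rot: [-0.478, 0.521, -0.52, 0.48]
force: [0.7, 1.0, 0.3]
grip_width: 1.0
```

Emit:
servo_tool(
  commands=[
    [0, 0, 0, 0, 0, 0],
    [0, 0, 0, 0, 0, 0],
    [0, 0, 0, 0, 0, 0],
    [0, 0, 0, 0, 0, 0],
    [0, 0, 0, 0, 0, 0],
    [0, 0, 0, 0, 0, 0],
  ],
  hand=0.4,
)

```text
time: 5.97
eef_pos: [586.9, 200.4, 58.1]
tcp_rot: [-0.478, 0.521, -0.521, 0.478]
force: [-0.3, 0.3, 0.4]
grip_width: 0.665
```

Emit:
servo_tool(
  commands=[
    [0.01, 0.15, 0, 0, 0, 0],
    [0.02, 0.3, 0, 0, 0, 0],
    [0.04, 0.48, 0, 0, 0, 0],
    [0.04, 0.48, 0, 0, 0, 0],
  ],
)

```text
time: 6.3
eef_pos: [588.7, 222.3, 58.2]
tcp_rot: [-0.478, 0.521, -0.521, 0.479]
force: [-1.4, 0.1, 1.3]
grip_width: 0.666
```

Emit:
servo_tool(
  commands=[
    [0, 0, 0, 0, 0, 0],
    [0, 0, 0, 0, 0, 0],
    [0, 0, 0, 0, 0, 0],
    [0, 0, 0, 0, 0, 0],
    [0, 0, 0, 0, 0, 0],
    [0, 0, 0, 0, 0, 0],
  ],
  hand=1,
)

```text
time: 6.8
eef_pos: [588.7, 220.2, 58.0]
tcp_rot: [-0.478, 0.521, -0.521, 0.478]
force: [-0.0, 0.7, -0.6]
grip_width: 0.992
```

Emit:
servo_tool(
  commands=[
    [0, 0, 0.8, 0, 0, 0],
    [0, 0, 1.7, 0, 0, 0],
    [0, 0, 2.6, 0, 0, 0],
    [0, -0.4, 3.4, 0, 0, 0],
    [-0.1, -1.0, 4.2, 0, 0, 0],
    [-0.2, -1.7, 4.9, 0, 0, 0],
    [-0.3, -2.4, 5.5, 0, 0, 0.2],
    [-0.4, -3.2, 6.0, 0, 0, 0.4],
  ],
)

```text
time: 7.47
eef_pos: [572.8, 92.2, 300.6]
tcp_rot: [0.488, -0.51, 0.511, -0.49]
force: [1.1, 1.2, -0.1]
grip_width: 1.001
```

Emit:
servo_tool(
  commands=[
    [-0.1, -0.9, 0.3, 0, 0, 0.2],
    [-0.2, -1.8, 0.6, 0, 0, 0.4],
    [-0.3, -2.7, 0.8, 0, 0, 0.6],
    [-0.4, -3.6, 0.8, 0, 0, 0.8],
    [-0.5, -4.5, 0.8, 0, 0, 1.0],
    [-0.6, -5.4, 0.8, 0, 0, 1.1],
    [-0.7, -6.3, 0.8, 0, 0, 1.16],
    [-0.8, -7.2, 0.8, 0, 0, 1.16],
  ],
)

```text
time: 8.13
eef_pos: [540.0, -197.5, 330.3]
tcp_rot: [-0.519, 0.48, -0.481, 0.519]
force: [0.7, 0.5, 1.0]
grip_width: 0.996
```

Emit:
servo_tool(
  commands=[
    [-0.1, -0.9, 0, 0, 0, 0],
    [-0.3, -1.8, 0, 0, 0, 0],
    [-0.5, -2.7, 0, 0, 0, 0],
    [-0.7, -3.6, 0, 0, 0, 0],
    [-0.8, -4.5, 0, 0, 0, 0],
    [-0.9, -5.1, 0, 0, 0, 0],
    [-0.9, -5.1, 0, 0, 0, 0],
    [-0.9, -5.1, 0, 0, 0, 0],
  ],
)

```text
time: 8.8
eef_pos: [503.2, -401.7, 329.6]
tcp_rot: [0.518, -0.482, 0.481, -0.518]
force: [-0.1, 0.3, -0.1]
grip_width: 1.0
```

```bash
python3 - <<'E'
from h import *
import pickle
s=sensors.state();print(s['eef_pos'],R.from_quat(s['tcp_rot']).as_matrix()[:,2],s['joint_positions'].round(2))
f=look('wrist');pickle.dump(f,open('w3.pkl','wb'));cv2.imwrite('pics/w3.png',f['img'])
P=cloud(f);H=cv2.cvtColor(f['img'],cv2.COLOR_BGR2HSV);h,sa=H[...,0],H[...,1]
for nm,a,c in [('green',45,80),('yellow',18,35),('blue',100,125),('pink',150,178)]:
    m=(sa>120)&(h>=a)&(h<=c)&(P[...,2]>50)&(P[...,0]<520)&(P[...,1]<-150)&(P[...,2]<80)
    q=P[m];t=q[q[:,2]>64]
    A=np.linalg.lstsq(np.c_[2*q[:,0],2*q[:,2],np.ones(len(q))],(q[:,[0,2]]**2).sum(1),rcond=None)[0] if len(q)>9 else 0
    print(nm,len(q),t.mean(0).round(1),np.percentile(t[:,0],[1,99]).round(1),np.percentile(t[:,1],[2,98]).round(1),'circ',A)
E
```

```text
[ 503.19566666 -401.70963494  329.61444206] [ 9.97352383e-01  7.27144592e-02 -9.11869190e-04] [ 0.38  0.39  0.35  1.44 -0.13  1.33  0.81]
green 1056 [ 453.9 -344.6   69.1] [433.2 474.1] [-356.  -333.6] circ [ 4.53704721e+02  4.13210788e+01 -2.06637896e+05]
yellow 1230 [ 451.1 -306.9   69. ] [430.6 471.4] [-318.4 -295.3] circ [ 4.50751437e+02  4.23048855e+01 -2.04114469e+05]
blue 1079 [ 444.7 -232.4   68.8] [423.7 464.2] [-239.8 -224.5] circ [ 4.44463365e+02  4.41081754e+01 -1.98741421e+05]
pink 1351 [ 447.9 -270.    68.9] [427.4 467.8] [-281.6 -257.8] circ [ 4.47708981e+02  4.29822112e+01 -2.01476532e+05]
```

View pics/w3.png

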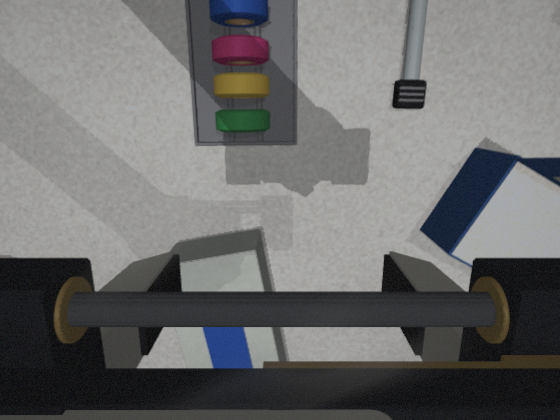

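The tray view gives the coloured rolls in a row from (243,120) green to (240,10) blue, and the grip end at (408,94). The roll tops come out at 69–71 mm, as expected. Next I pick green.

Emit:
servo_tool(
  commands=[
    [-0.4, 0.5, -0.7, 0, 0, 0.1],
    [-0.8, 0.9, -1.4, 0, 0, 0.1],
    [-1.1, 1.2, -2.2, 0, 0, 0.1],
    [-1.27, 1.38, -3.1, 0, 0, 0.1],
    [-1.27, 1.38, -4.0, 0, 0, 0.1],
    [-1.27, 1.38, -4.8, 0, 0, 0.1],
    [-1.27, 1.38, -5.3, 0, 0, 0.1],
    [-1.27, 1.38, -5.5, 0, 0, 0.1],
  ],
)

```text
time: 9.52
eef_pos: [452.9, -340.6, 106.8]
tcp_rot: [-0.522, 0.479, -0.475, 0.522]
force: [-0.4, -0.5, -0.0]
grip_width: 0.998
```

Emit:
servo_tool(
  commands=[
    [0, 0, -0.4, 0, 0, 0],
    [0, 0, -0.8, 0, 0, 0],
    [0, 0, -1.2, 0, 0, 0],
    [0, 0, -1.6, 0, 0, 0],
    [0, 0, -1.9, 0, 0, 0],
    [0, 0, -2.0, 0, 0, 0],
    [0, 0, -2.0, 0, 0, 0],
  ],
)

```text
time: 10.1
eef_pos: [454.0, -343.6, 29.6]
tcp_rot: [-0.522, 0.478, -0.477, 0.522]
force: [-1.1, -0.3, -0.1]
grip_width: 1.001
```

Emit:
servo_tool(
  commands=[
    [0, 0, 0, 0, 0, 0],
    [0, 0, 0, 0, 0, 0],
    [0, 0, 0, 0, 0, 0],
    [0, 0, 0, 0, 0, 0],
    [0, 0, 0, 0, 0, 0],
    [0, 0, 0, 0, 0, 0],
  ],
  hand=0.4,
  squeeze=20,
)

```text
time: 10.6
eef_pos: [452.7, -345.0, 30.5]
tcp_rot: [0.521, -0.478, 0.478, -0.521]
force: [-4.3, 0.3, 5.0]
grip_width: 0.681
```

Emit:
servo_tool(
  commands=[
    [0, 0, 0.3, 0, 0, 0],
    [0, 0, 0.8, 0, 0, 0],
    [0, 0, 1.4, 0, 0, 0],
    [0, 0, 2.0, 0, 0, 0],
    [0, 0, 2.7, 0, 0, 0],
    [0, 0, 3.4, 0, 0, 0],
    [0, 0, 3.8, 0, 0, 0],
    [0, 0, 4.0, 0, 0, 0],
  ],
)

```text
time: 11.27
eef_pos: [455.5, -345.5, 193.9]
tcp_rot: [-0.521, 0.476, -0.48, 0.522]
force: [0.4, 0.8, -0.9]
grip_width: 0.682
```

```bash
python3 - <<'E'
from h import *
s=sensors.state();print(s['eef_pos'],s['force'],s['joint_positions'].round(2))
f=look('wrist');cv2.imwrite('pics/w4.png',cv2.resize(f['img'],(400,300)))
P=cloud(f);H=cv2.cvtColor(f['img'],cv2.COLOR_BGR2HSV);m=(H[...,1]>120)&(H[...,0]>=45)&(H[...,0]<=80)&(P[...,2]>120)
q=P[m];t=q[q[:,2]>q[:,2].max()-8];print(len(q),t.mean(0),np.percentile(q,[2,98],axis=0).round(1))
E
```

```text
[ 455.52033228 -345.4912551   193.90220216] [ 0.38968448  0.75859496 -0.92032152] [ 0.34  0.36  0.33  1.8  -0.14  1.    0.81]
6091 [ 449.18912249 -274.6475737   363.96196516] [[ 427.  -345.9  184.6]
 [ 484.3 -331.3  235. ]]
```

View pics/w4.png

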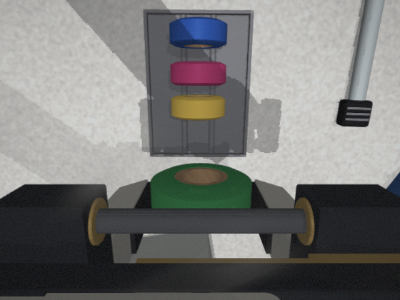

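Green is held upright at centre, and the other three rolls stay in the tray. I carry green to the dispenser.

Emit:
servo_tool(
  commands=[
    [0.12, 0.5, 0, 0, 0, -0.06],
    [0.32, 1.3, 0, 0, 0, -0.16],
    [0.54, 2.2, 0, 0, 0, -0.27],
    [0.76, 3.1, 0, 0, 0, -0.38],
    [0.98, 4.0, 0, 0, 0, -0.49],
    [1.2, 4.9, 0, 0, 0, -0.6],
    [1.43, 5.8, 0, 0, 0, -0.71],
    [1.66, 6.73, 0, 0, 0, -0.82],
  ],
)

```text
time: 11.98
eef_pos: [519.6, -73.5, 189.1]
tcp_rot: [0.5, -0.5, 0.499, -0.5]
force: [0.9, -0.3, -0.7]
grip_width: 0.681
```

Emit:
servo_tool(
  commands=[
    [0.23, 0.93, 0, 0, 0, -0.11],
    [0.45, 1.85, 0, 0, 0, -0.22],
    [0.68, 2.77, 0, 0, 0, -0.34],
    [0.9, 3.7, 0, 0, 0, -0.45],
    [1.13, 4.6, 0, 0, 0, -0.56],
    [1.35, 5.5, 0, 0, 0, -0.67],
    [1.55, 6.3, 0, 0, 0, -0.77],
    [1.66, 6.72, 0, 0, 0, -0.81],
  ],
)

```text
time: 12.65
eef_pos: [585.6, 199.6, 188.6]
tcp_rot: [-0.48, 0.52, -0.518, 0.48]
force: [-0.8, 0.1, 0.1]
grip_width: 0.677
```

Emit:
servo_tool(
  commands=[
    [0, 0, 0, 0, 0, 0],
    [0, 0, -0.4, 0, 0, 0],
    [0, 0, -0.8, 0, 0, 0],
    [0, 0, -1.2, 0, 0, 0],
    [0, 0, -1.4, 0, 0, 0],
    [0, 0, -1.4, 0, 0, 0],
    [0, 0, -1.4, 0, 0, 0],
  ],
)

```text
time: 13.23
eef_pos: [586.1, 192.8, 133.4]
tcp_rot: [-0.479, 0.521, -0.52, 0.478]
force: [0.7, 0.2, -0.1]
grip_width: 0.682
```

```bash
python3 - <<'E'
from h import *
s=sensors.state();print(s['eef_pos'],s['force'],R.from_quat(s['tcp_rot']).as_matrix()[:,2].round(4))
f=look('wrist');cv2.imwrite('pics/w5.png',cv2.resize(f['img'],(400,300)))
g=look('side')
P,m=disp(g)
C=np.array([583.3,158.6]);ex=np.array([.9961,-.0879]);ey=np.array([.0879,.9961])
for n,f in (('w',f),('s',g)):
    P=cloud(f);H=cv2.cvtColor(f['img'],cv2.COLOR_BGR2HSV)
    d=P[...,:2]-C;X=d@ex;Y=d@ey
    m=(abs(X)<10)&(abs(Y)<80)&(P[...,2]>90)&(P[...,2]<98)&(H[...,1]<60)
    print(n,'white top Y',np.unique((Y[m]//2*2).astype(int),return_counts=True))
    m=(abs(X)<40)&(H[...,1]>120)&(H[...,0]>=45)&(H[...,0]<=80)&(P[...,2]<250)
    if m.any(): print('green',X[m].mean(),np.percentile(Y[m],[2,98]),np.percentile(P[m][:,2],[2,98]))
E
```

```text
[586.0912664  192.76202712 133.38295251] [ 0.73186729  0.17168997 -0.13308107] [ 0.9965 -0.0838 -0.0015]
w white top Y (array([54, 56, 58, 60, 62, 64, 66, 68, 70, 72, 74, 76, 78]), array([  8,  65, 111, 126, 120, 125, 113, 133, 124, 129, 125, 150,  71]))
green 0.5019037772584654 [34.6442713  46.83219033] [124.00181684 174.41816768]
s white top Y (array([-80, -78, -76, -74, -72, -70, -68, -66, -64, -62, -60, -58]), array([5, 6, 5, 3, 6, 7, 7, 3, 5, 7, 3, 1]))
green -1.8418607924403643 [19.79173258 36.27866688] [118.41880352 174.56838695]
```

View pics/w5.png

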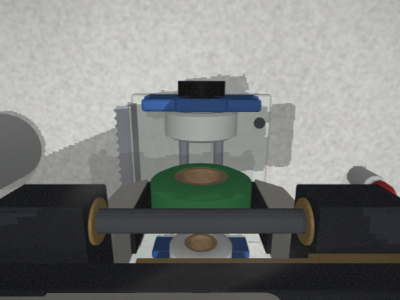

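White_b and white_a now sit at the two ends, spanning +55..79 and -80..-57. Green hangs centred over the rails at Y≈34.5, so I lower it.

Emit:
servo_tool(
  commands=[
    [0, 0, -0.4, 0, 0, 0],
    [0, 0, -0.8, 0, 0, 0],
    [0, 0, -1.2, 0, 0, 0],
    [0, 0, -1.5, 0, 0, 0],
    [0, 0, -1.75, 0, 0, 0],
    [0, 0, -1.95, 0, 0, 0],
    [0, 0, -2.0, 0, 0, 0],
    [0, 0, -2.0, 0, 0, 0],
  ],
)

```text
time: 14.0
eef_pos: [586.6, 193.6, 54.0]
tcp_rot: [-0.479, 0.52, -0.52, 0.479]
force: [-0.3, -0.4, -0.4]
grip_width: 0.679
```

Emit:
servo_tool(
  commands=[
    [0, 0.06, 0, 0, 0, 0],
    [0.01, 0.12, 0, 0, 0, 0],
    [0.015, 0.18, 0, 0, 0, 0],
    [0.015, 0.18, 0, 0, 0, 0],
    [0.015, 0.18, 0, 0, 0, 0],
  ],
)

```text
time: 14.42
eef_pos: [587.4, 201.0, 54.3]
tcp_rot: [0.479, -0.52, 0.52, -0.479]
force: [-0.1, 0.1, -0.1]
grip_width: 0.68
```

Emit:
servo_tool(
  commands=[
    [0, 0, 0, 0, 0, 0],
    [0, 0, 0, 0, 0, 0],
    [0, 0, 0, 0, 0, 0],
    [0, 0, 0, 0, 0, 0],
    [0, 0, 0, 0, 0, 0],
    [0, 0, 0, 0, 0, 0],
  ],
  hand=1,
)

```text
time: 14.92
eef_pos: [587.3, 200.7, 54.1]
tcp_rot: [-0.479, 0.52, -0.52, 0.479]
force: [0.3, 0.2, 0.4]
grip_width: 0.991
```

Emit:
servo_tool(
  commands=[
    [0, 0, 0.3, 0, 0, 0],
    [0, 0, 0.9, 0, 0, 0],
    [0, 0, 1.6, 0, 0, 0],
    [0, 0, 2.4, 0, 0, 0],
    [0, 0, 3.1, 0, 0, 0],
    [0, 0, 3.4, 0, 0, 0],
    [0, 0, 3.4, 0, 0, 0],
  ],
)

```text
time: 15.5
eef_pos: [589.8, 201.6, 194.7]
tcp_rot: [0.476, -0.519, 0.521, -0.481]
force: [0.8, 0.6, 0.1]
grip_width: 1.0
```

```bash
cat >> h.py <<'E'
C=np.array([583.3,158.6]);ex=np.array([.9961,-.0879]);ey=np.array([.0879,.9961])
def rolls(f,names=('green','yellow','blue','pink','white')):
    P=cloud(f);H=cv2.cvtColor(f['img'],cv2.COLOR_BGR2HSV);h,s=H[...,0],H[...,1]
    d=P[...,:2]-C;X=d@ex;Y=d@ey
    b=(abs(X)<36)&(abs(Y)<83)&(P[...,2]<98)
    for n,a,c in [('green',45,80),('yellow',18,35),('blue',100,125),('pink',150,178)]:
        m=b&(s>120)&(h>=a)&(h<=c)&(P[...,2]>80)&(abs(Y)<70)
        if m.sum()>10: print(n,m.sum(),'Y',np.percentile(Y[m],[1,99]).round(1),'X',np.percentile(X[m],[1,99]).round(1),'top',np.percentile(P[m][:,2],98).round(1))
    m=b&(s<60)&(P[...,2]>90)
    for t in (Y<0,Y>0):
        if (m&t).sum()>10: print('white',np.percentile(Y[m&t],[1,99]).round(1),'X',np.percentile(X[m&t],[1,99]).round(1))
E
python3 - <<'E'
from h import *
s=sensors.state();print(s['eef_pos'],s['force'])
rolls(look('wrist'));rolls(look('side'))
E
```

```text
[589.80543544 201.58369903 194.6988791 ] [0.799038   0.63350078 0.11016988]
green 1982 Y [32.3 54.1] X [-25.2  26.7] top 95.2
white [-77.1 -56.3] X [-15.1  17.2]
white [56.7 78.8] X [-15.8  16.8]
green 159 Y [27.2 48.5] X [-25.2  24. ] top 94.1
white [-80.3 -57.4] X [-15.2  13. ]
white [52.7 77. ] X [-14.3  11.8]
```

Green stands at Y≈43 against white_b, with its top at 95 mm. Next is yellow.

Emit:
servo_tool(
  commands=[
    [-0.15, -0.6, 0, 0, 0, 0.1],
    [-0.4, -1.5, 0, 0, 0, 0.25],
    [-0.64, -2.4, 0, 0, 0, 0.4],
    [-0.87, -3.25, 0, 0, 0, 0.5],
    [-1.1, -4.1, 0, 0, 0, 0.6],
    [-1.32, -4.95, 0, 0, 0, 0.7],
    [-1.52, -5.7, 0, 0, 0, 0.8],
    [-1.7, -6.35, 0, 0, 0, 0.82],
  ],
)

```text
time: 16.27
eef_pos: [516.6, -55.7, 187.8]
tcp_rot: [0.502, -0.501, 0.499, -0.499]
force: [0.0, 0.1, -0.5]
grip_width: 0.999
```

Emit:
servo_tool(
  commands=[
    [-0.23, -0.85, 0, 0, 0, 0.1],
    [-0.46, -1.7, 0, 0, 0, 0.25],
    [-0.7, -2.6, 0, 0, 0, 0.4],
    [-0.93, -3.45, 0, 0, 0, 0.5],
    [-1.16, -4.3, 0, 0, 0, 0.6],
    [-1.4, -5.2, 0, 0, 0, 0.7],
    [-1.6, -5.95, 0, 0, 0, 0.81],
    [-1.71, -6.34, 0, 0, 0, 0.81],
  ],
)

```text
time: 16.93
eef_pos: [447.2, -310.9, 188.0]
tcp_rot: [0.521, -0.48, 0.478, -0.519]
force: [0.3, 0.3, 0.5]
grip_width: 1.0
```

Emit:
servo_tool(
  commands=[
    [0, 0, 0, 0, 0, 0],
    [0, 0, -0.5, 0, 0, 0],
    [0, 0, -1.3, 0, 0, 0],
    [0, 0, -2.1, 0, 0, 0],
    [0, 0, -2.9, 0, 0, 0],
    [0, 0, -3.6, 0, 0, 0],
    [0, 0, -4.0, 0, 0, 0],
    [0, 0, -4.0, 0, 0, 0],
  ],
)

```text
time: 17.6
eef_pos: [446.9, -302.9, 24.7]
tcp_rot: [0.522, -0.481, 0.474, -0.521]
force: [-0.8, 0.7, 0.1]
grip_width: 1.003
```

Emit:
servo_tool(
  commands=[
    [0, 0, 0, 0, 0, 0],
    [0, 0, 0, 0, 0, 0],
    [0, 0, 0, 0, 0, 0],
    [0, 0, 0, 0, 0, 0],
    [0, 0, 0, 0, 0, 0],
    [0, 0, 0, 0, 0, 0],
  ],
  hand=0.4,
  squeeze=20,
)

```text
time: 18.1
eef_pos: [449.7, -307.5, 31.1]
tcp_rot: [0.521, -0.478, 0.478, -0.521]
force: [-4.8, 0.1, 5.1]
grip_width: 0.674
```

Emit:
servo_tool(
  commands=[
    [0, 0, 0.3, 0, 0, 0],
    [0, 0, 0.8, 0, 0, 0],
    [0, 0, 1.5, 0, 0, 0],
    [0, 0, 2.3, 0, 0, 0],
    [0, 0, 3.1, 0, 0, 0],
    [0, 0, 3.7, 0, 0, 0],
    [0, 0, 4.0, 0, 0, 0],
  ],
)

```text
time: 18.68
eef_pos: [452.9, -308.1, 195.0]
tcp_rot: [-0.521, 0.475, -0.48, 0.522]
force: [0.4, 0.3, 0.1]
grip_width: 0.678
```

Emit:
servo_tool(
  commands=[
    [0.12, 0.45, 0, 0, 0, -0.06],
    [0.34, 1.2, 0, 0, 0, -0.16],
    [0.56, 2.0, 0, 0, 0, -0.27],
    [0.78, 2.8, 0, 0, 0, -0.38],
    [1.0, 3.6, 0, 0, 0, -0.49],
    [1.23, 4.4, 0, 0, 0, -0.6],
    [1.45, 5.2, 0, 0, 0, -0.71],
    [1.67, 5.99, 0, 0, 0, -0.82],
  ],
)

```text
time: 19.35
eef_pos: [517.6, -65.4, 190.2]
tcp_rot: [-0.5, 0.5, -0.5, 0.5]
force: [1.1, -0.6, -1.3]
grip_width: 0.675
```

Emit:
servo_tool(
  commands=[
    [0.23, 0.8, 0, 0, 0, -0.11],
    [0.45, 1.6, 0, 0, 0, -0.22],
    [0.68, 2.4, 0, 0, 0, -0.34],
    [0.9, 3.2, 0, 0, 0, -0.45],
    [1.13, 4.0, 0, 0, 0, -0.56],
    [1.35, 4.8, 0, 0, 0, -0.67],
    [1.55, 5.6, 0, 0, 0, -0.77],
    [1.67, 5.99, 0, 0, 0, -0.81],
  ],
)

```text
time: 20.02
eef_pos: [584.1, 178.3, 189.9]
tcp_rot: [-0.479, 0.52, -0.519, 0.481]
force: [0.3, 1.0, -1.0]
grip_width: 0.675
```

Emit:
servo_tool(
  commands=[
    [0, 0, 0, 0, 0, 0],
    [0, 0, -0.4, 0, 0, 0],
    [0, 0, -0.8, 0, 0, 0],
    [0, 0, -1.2, 0, 0, 0],
    [0, 0, -1.4, 0, 0, 0],
    [0, 0, -1.4, 0, 0, 0],
    [0, 0, -1.4, 0, 0, 0],
  ],
)

```text
time: 20.6
eef_pos: [584.2, 171.6, 134.0]
tcp_rot: [-0.479, 0.521, -0.521, 0.478]
force: [-0.9, -0.2, -0.4]
grip_width: 0.679
```

```bash
cat >> h.py <<'E'
def held(f,a,c):
    P=cloud(f);H=cv2.cvtColor(f['img'],cv2.COLOR_BGR2HSV);h,s=H[...,0],H[...,1]
    d=P[...,:2]-C;X=d@ex;Y=d@ey
    m=(abs(X)<40)&(abs(Y)<70)&(s>120)&(h>=a)&(h<=c)&(P[...,2]>100)&(P[...,2]<200)
    print('held',m.sum(),'Y',np.percentile(Y[m],[1,99]).round(1),'X',np.percentile(X[m],[1,99]).round(1),'Z',np.percentile(P[m][:,2],[1,99]).round(1))
E
python3 - <<'E'
from h import *
s=sensors.state();print(s['eef_pos'],s['force'])
f=look('wrist');held(f,18,35);rolls(f)
E
```

```text
[584.20993255 171.6438935  133.96953688] [-0.85488683 -0.15699336 -0.40292523]
held 6852 Y [11.3 26.7] X [-29.7  30.3] Z [121.1 174.8]
green 3423 Y [31.3 54.2] X [-25.4  26.5] top 95.2
white [-73.5 -55.6] X [-15.5  17.3]
white [56.6 78.6] X [-15.9  16.9]
```

Emit:
servo_tool(
  commands=[
    [0, 0, -0.4, 0, 0, 0],
    [0, 0, -0.8, 0, 0, 0],
    [0, 0, -1.2, 0, 0, 0],
    [0, 0, -1.5, 0, 0, 0],
    [0, 0, -1.75, 0, 0, 0],
    [0, 0, -1.95, 0, 0, 0],
    [0, 0, -2.0, 0, 0, 0],
    [0, 0, -2.0, 0, 0, 0],
  ],
)

```text
time: 21.32
eef_pos: [584.5, 172.5, 54.3]
tcp_rot: [-0.479, 0.52, -0.52, 0.479]
force: [0.3, 0.5, -0.4]
grip_width: 0.681
```

Emit:
servo_tool(
  commands=[
    [0, 0.04, 0, 0, 0, 0],
    [0.01, 0.08, 0, 0, 0, 0],
    [0.01, 0.1, 0, 0, 0, 0],
    [0.01, 0.1, 0, 0, 0, 0],
    [0.01, 0.1, 0, 0, 0, 0],
  ],
)

```text
time: 21.73
eef_pos: [585.2, 175.3, 54.4]
tcp_rot: [0.479, -0.52, 0.521, -0.478]
force: [-0.9, -4.2, 3.3]
grip_width: 0.675
```

Emit:
servo_tool(
  commands=[
    [0, 0, 0, 0, 0, 0],
    [0, 0, 0, 0, 0, 0],
    [0, 0, 0, 0, 0, 0],
    [0, 0, 0, 0, 0, 0],
    [0, 0, 0, 0, 0, 0],
    [0, 0, 0, 0, 0, 0],
  ],
  hand=1,
)

```text
time: 22.23
eef_pos: [584.8, 176.7, 53.9]
tcp_rot: [-0.479, 0.52, -0.52, 0.479]
force: [-0.2, 0.3, -0.5]
grip_width: 0.989
```

Emit:
servo_tool(
  commands=[
    [0, 0, 0.3, 0, 0, 0],
    [0, 0, 0.9, 0, 0, 0],
    [0, 0, 1.6, 0, 0, 0],
    [0, 0, 2.4, 0, 0, 0],
    [0, 0, 3.1, 0, 0, 0],
    [0, 0, 3.4, 0, 0, 0],
    [0, 0, 3.4, 0, 0, 0],
  ],
)

```text
time: 22.82
eef_pos: [587.4, 177.1, 194.6]
tcp_rot: [0.476, -0.519, 0.521, -0.481]
force: [1.1, 0.6, 0.4]
grip_width: 0.999
```

```bash
python3 - <<'E'
from h import *
s=sensors.state();print(s['eef_pos'],s['force'])
rolls(look('wrist'))
E
```

```text
[587.43679267 177.09617958 194.61686138] [1.05225314 0.61862118 0.41481944]
green 2106 Y [31.2 54.1] X [-25.4  26.5] top 95.3
yellow 2046 Y [ 6.6 29.7] X [-25.4  26.6] top 95.2
white [56.4 78.4] X [-15.7  16.8]
```

Emit:
servo_tool(
  commands=[
    [-0.15, -0.5, 0, 0, 0, 0.1],
    [-0.4, -1.3, 0, 0, 0, 0.25],
    [-0.64, -2.1, 0, 0, 0, 0.4],
    [-0.87, -2.9, 0, 0, 0, 0.5],
    [-1.1, -3.6, 0, 0, 0, 0.6],
    [-1.32, -4.3, 0, 0, 0, 0.7],
    [-1.52, -5.0, 0, 0, 0, 0.8],
    [-1.71, -5.57, 0, 0, 0, 0.82],
  ],
)

```text
time: 23.53
eef_pos: [514.0, -48.7, 188.0]
tcp_rot: [0.501, -0.5, 0.499, -0.499]
force: [-0.7, -0.6, 0.4]
grip_width: 1.003
```

Emit:
servo_tool(
  commands=[
    [-0.23, -0.75, 0, 0, 0, 0.1],
    [-0.46, -1.5, 0, 0, 0, 0.25],
    [-0.7, -2.3, 0, 0, 0, 0.4],
    [-0.93, -3.05, 0, 0, 0, 0.5],
    [-1.16, -3.8, 0, 0, 0, 0.6],
    [-1.4, -4.6, 0, 0, 0, 0.7],
    [-1.6, -5.25, 0, 0, 0, 0.81],
    [-1.72, -5.58, 0, 0, 0, 0.81],
  ],
)

```text
time: 24.2
eef_pos: [444.4, -273.2, 188.2]
tcp_rot: [0.521, -0.48, 0.478, -0.519]
force: [0.3, 0.4, 1.3]
grip_width: 0.996
```

Emit:
servo_tool(
  commands=[
    [0, 0, 0, 0, 0, 0],
    [0, 0, 0, 0, 0, 0],
    [0, 0, -0.7, 0, 0, 0],
    [0, 0, -1.5, 0, 0, 0],
    [0, 0, -2.4, 0, 0, 0],
    [0, 0, -3.2, 0, 0, 0],
    [0, 0, -3.7, 0, 0, 0],
    [0, 0, -4.0, 0, 0, 0],
  ],
)

```text
time: 24.87
eef_pos: [446.0, -266.0, 26.4]
tcp_rot: [0.522, -0.479, 0.475, -0.522]
force: [-0.4, -0.2, -0.3]
grip_width: 0.997
```

Emit:
servo_tool(
  commands=[
    [0, 0, 0, 0, 0, 0],
    [0, 0, 0, 0, 0, 0],
    [0, 0, 0, 0, 0, 0],
    [0, 0, 0, 0, 0, 0],
    [0, 0, 0, 0, 0, 0],
    [0, 0, 0, 0, 0, 0],
  ],
  hand=0.4,
  squeeze=20,
)

```text
time: 25.37
eef_pos: [446.7, -270.3, 31.3]
tcp_rot: [0.521, -0.478, 0.478, -0.521]
force: [-4.2, -1.3, 5.0]
grip_width: 0.68
```

Emit:
servo_tool(
  commands=[
    [0, 0, 0.3, 0, 0, 0],
    [0, 0, 0.8, 0, 0, 0],
    [0, 0, 1.5, 0, 0, 0],
    [0, 0, 2.3, 0, 0, 0],
    [0, 0, 3.1, 0, 0, 0],
    [0, 0, 3.7, 0, 0, 0],
    [0, 0, 4.0, 0, 0, 0],
  ],
)

```text
time: 25.95
eef_pos: [449.9, -270.9, 195.4]
tcp_rot: [-0.52, 0.475, -0.48, 0.522]
force: [0.7, 0.9, -1.4]
grip_width: 0.682
```

Emit:
servo_tool(
  commands=[
    [0.12, 0.4, 0, 0, 0, -0.06],
    [0.34, 1.1, 0, 0, 0, -0.16],
    [0.56, 1.8, 0, 0, 0, -0.27],
    [0.78, 2.5, 0, 0, 0, -0.38],
    [1.0, 3.2, 0, 0, 0, -0.49],
    [1.23, 3.9, 0, 0, 0, -0.6],
    [1.45, 4.6, 0, 0, 0, -0.71],
    [1.68, 5.21, 0, 0, 0, -0.82],
  ],
)

```text
time: 26.62
eef_pos: [515.6, -59.1, 191.8]
tcp_rot: [-0.5, 0.499, -0.5, 0.501]
force: [0.6, -0.9, -0.8]
grip_width: 0.68
```

Emit:
servo_tool(
  commands=[
    [0.23, 0.7, 0, 0, 0, -0.11],
    [0.45, 1.4, 0, 0, 0, -0.22],
    [0.68, 2.1, 0, 0, 0, -0.34],
    [0.9, 2.8, 0, 0, 0, -0.45],
    [1.13, 3.5, 0, 0, 0, -0.56],
    [1.35, 4.2, 0, 0, 0, -0.67],
    [1.55, 4.8, 0, 0, 0, -0.77],
    [1.68, 5.22, 0, 0, 0, -0.81],
  ],
)

```text
time: 27.28
eef_pos: [582.8, 151.3, 191.8]
tcp_rot: [0.478, -0.52, 0.52, -0.48]
force: [0.0, 1.3, 0.0]
grip_width: 0.679
```

Emit:
servo_tool(
  commands=[
    [0, 0, 0, 0, 0, 0],
    [0, 0, -0.4, 0, 0, 0],
    [0, 0, -0.8, 0, 0, 0],
    [0, 0, -1.2, 0, 0, 0],
    [0, 0, -1.4, 0, 0, 0],
    [0, 0, -1.4, 0, 0, 0],
    [0, 0, -1.4, 0, 0, 0],
  ],
)

```text
time: 27.87
eef_pos: [582.1, 147.1, 134.7]
tcp_rot: [0.479, -0.52, 0.521, -0.479]
force: [0.5, 0.3, -0.4]
grip_width: 0.678
```

```bash
python3 - <<'E'
from h import *
s=sensors.state();print(s['eef_pos'],s['force'])
f=look('wrist');held(f,150,178);rolls(f)
E
```

```text
[582.11609696 147.07514286 134.71751471] [ 0.52464492  0.3402166  -0.39675836]
held 6819 Y [-13.4   2.1] X [-29.5  30.4] Z [121.9 175.4]
green 3750 Y [30.8 54.3] X [-25.5  26.5] top 95.3
yellow 3495 Y [ 6.1 29.7] X [-25.3  26.5] top 95.3
white [-79.1 -72.1] X [-15.6  15.8]
white [56.1 78.4] X [-15.6  16.9]
```

Emit:
servo_tool(
  commands=[
    [0, 0, -0.4, 0, 0, 0],
    [0, 0, -0.8, 0, 0, 0],
    [0, 0, -1.2, 0, 0, 0],
    [0, 0, -1.5, 0, 0, 0],
    [0, 0, -1.75, 0, 0, 0],
    [0, 0, -1.95, 0, 0, 0],
    [0, 0, -2.0, 0, 0, 0],
    [0, 0, -2.0, 0, 0, 0],
  ],
)

```text
time: 28.58
eef_pos: [582.2, 147.6, 54.4]
tcp_rot: [-0.479, 0.52, -0.52, 0.479]
force: [-1.3, 0.2, -0.3]
grip_width: 0.681
```

Emit:
servo_tool(
  commands=[
    [0, 0.04, 0, 0, 0, 0],
    [0.01, 0.08, 0, 0, 0, 0],
    [0.01, 0.1, 0, 0, 0, 0],
    [0.01, 0.1, 0, 0, 0, 0],
    [0.01, 0.1, 0, 0, 0, 0],
  ],
)

```text
time: 29.0
eef_pos: [582.7, 150.3, 54.4]
tcp_rot: [0.479, -0.52, 0.521, -0.478]
force: [-2.5, -5.4, 5.4]
grip_width: 0.68
```

Emit:
servo_tool(
  commands=[
    [0, 0, 0, 0, 0, 0],
    [0, 0, 0, 0, 0, 0],
    [0, 0, 0, 0, 0, 0],
    [0, 0, 0, 0, 0, 0],
    [0, 0, 0, 0, 0, 0],
    [0, 0, 0, 0, 0, 0],
  ],
  hand=1,
)

```text
time: 29.5
eef_pos: [582.4, 152.0, 53.9]
tcp_rot: [-0.479, 0.52, -0.52, 0.479]
force: [0.1, -0.2, 0.3]
grip_width: 0.994
```

Emit:
servo_tool(
  commands=[
    [0, 0, 0.3, 0, 0, 0],
    [0, 0, 0.9, 0, 0, 0],
    [0, 0, 1.6, 0, 0, 0],
    [0, 0, 2.4, 0, 0, 0],
    [0, 0, 3.1, 0, 0, 0],
    [0, 0, 3.4, 0, 0, 0],
    [0, 0, 3.4, 0, 0, 0],
  ],
)

```text
time: 30.08
eef_pos: [585.0, 152.2, 194.6]
tcp_rot: [0.476, -0.519, 0.521, -0.481]
force: [-0.2, 0.1, 0.6]
grip_width: 0.999
```

Emit:
servo_tool(
  commands=[
    [-0.15, -0.4, 0, 0, 0, 0.1],
    [-0.4, -1.1, 0, 0, 0, 0.25],
    [-0.64, -1.8, 0, 0, 0, 0.4],
    [-0.87, -2.4, 0, 0, 0, 0.5],
    [-1.1, -3.05, 0, 0, 0, 0.6],
    [-1.32, -3.7, 0, 0, 0, 0.7],
    [-1.52, -4.3, 0, 0, 0, 0.8],
    [-1.72, -4.79, 0, 0, 0, 0.82],
  ],
)

```text
time: 30.75
eef_pos: [511.8, -42.2, 188.6]
tcp_rot: [0.501, -0.5, 0.499, -0.5]
force: [0.1, 0.0, -1.0]
grip_width: 1.0
```

Emit:
servo_tool(
  commands=[
    [-0.23, -0.65, 0, 0, 0, 0.1],
    [-0.46, -1.3, 0, 0, 0, 0.25],
    [-0.7, -1.95, 0, 0, 0, 0.4],
    [-0.93, -2.6, 0, 0, 0, 0.5],
    [-1.16, -3.2, 0, 0, 0, 0.6],
    [-1.4, -3.9, 0, 0, 0, 0.7],
    [-1.6, -4.45, 0, 0, 0, 0.81],
    [-1.73, -4.79, 0, 0, 0, 0.81],
  ],
)

```text
time: 31.42
eef_pos: [442.0, -234.2, 188.7]
tcp_rot: [0.521, -0.479, 0.478, -0.52]
force: [0.1, 0.6, 0.8]
grip_width: 0.999
```

Emit:
servo_tool(
  commands=[
    [0, 0, 0, 0, 0, 0],
    [0, 0, 0, 0, 0, 0],
    [0, 0, -0.7, 0, 0, 0],
    [0, 0, -1.5, 0, 0, 0],
    [0, 0, -2.4, 0, 0, 0],
    [0, 0, -3.2, 0, 0, 0],
    [0, 0, -3.7, 0, 0, 0],
    [0, 0, -4.0, 0, 0, 0],
  ],
)

```text
time: 32.08
eef_pos: [442.8, -228.4, 26.5]
tcp_rot: [0.522, -0.479, 0.475, -0.522]
force: [-1.1, -0.3, 0.1]
grip_width: 0.999
```

Emit:
servo_tool(
  commands=[
    [0, 0, 0, 0, 0, 0],
    [0, 0, 0, 0, 0, 0],
    [0, 0, 0, 0, 0, 0],
    [0, 0, 0, 0, 0, 0],
    [0, 0, 0, 0, 0, 0],
    [0, 0, 0, 0, 0, 0],
  ],
  hand=0.4,
  squeeze=20,
)

```text
time: 32.58
eef_pos: [443.6, -232.0, 30.9]
tcp_rot: [0.521, -0.478, 0.478, -0.521]
force: [-4.7, -0.3, 5.6]
grip_width: 0.675
```

Emit:
servo_tool(
  commands=[
    [0, 0, 0.3, 0, 0, 0],
    [0, 0, 0.8, 0, 0, 0],
    [0, 0, 1.5, 0, 0, 0],
    [0, 0, 2.3, 0, 0, 0],
    [0, 0, 3.1, 0, 0, 0],
    [0, 0, 3.7, 0, 0, 0],
    [0, 0, 4.0, 0, 0, 0],
  ],
)

```text
time: 33.17
eef_pos: [446.7, -232.6, 194.3]
tcp_rot: [-0.52, 0.475, -0.48, 0.522]
force: [0.5, -0.9, -1.1]
grip_width: 0.675
```

Emit:
servo_tool(
  commands=[
    [0.12, 0.3, 0, 0, 0, -0.06],
    [0.34, 0.9, 0, 0, 0, -0.16],
    [0.56, 1.5, 0, 0, 0, -0.27],
    [0.78, 2.1, 0, 0, 0, -0.38],
    [1.0, 2.7, 0, 0, 0, -0.49],
    [1.23, 3.3, 0, 0, 0, -0.6],
    [1.45, 3.9, 0, 0, 0, -0.71],
    [1.69, 4.43, 0, 0, 0, -0.82],
  ],
)

```text
time: 33.83
eef_pos: [512.7, -52.5, 190.8]
tcp_rot: [-0.5, 0.499, -0.5, 0.501]
force: [-0.5, 0.1, -0.6]
grip_width: 0.676
```

Emit:
servo_tool(
  commands=[
    [0.23, 0.6, 0, 0, 0, -0.11],
    [0.45, 1.2, 0, 0, 0, -0.22],
    [0.68, 1.8, 0, 0, 0, -0.34],
    [0.9, 2.4, 0, 0, 0, -0.45],
    [1.13, 3.0, 0, 0, 0, -0.56],
    [1.35, 3.6, 0, 0, 0, -0.67],
    [1.55, 4.1, 0, 0, 0, -0.77],
    [1.7, 4.43, 0, 0, 0, -0.81],
  ],
)

```text
time: 34.5
eef_pos: [580.7, 126.2, 190.6]
tcp_rot: [-0.478, 0.52, -0.52, 0.48]
force: [0.2, 0.2, -0.5]
grip_width: 0.679
```

Emit:
servo_tool(
  commands=[
    [0, 0, 0, 0, 0, 0],
    [0, 0, -0.4, 0, 0, 0],
    [0, 0, -0.8, 0, 0, 0],
    [0, 0, -1.2, 0, 0, 0],
    [0, 0, -1.4, 0, 0, 0],
    [0, 0, -1.4, 0, 0, 0],
    [0, 0, -1.4, 0, 0, 0],
  ],
)

```text
time: 35.08
eef_pos: [579.9, 121.7, 134.2]
tcp_rot: [0.479, -0.521, 0.521, -0.478]
force: [0.7, -0.1, -0.5]
grip_width: 0.677
```

```bash
python3 - <<'E'
from h import *
s=sensors.state();print(s['eef_pos'],s['force'])
f=look('wrist');held(f,100,125);rolls(f);print('side');rolls(look('side'))
E
```

```text
[579.905438   121.68102199 134.1731567 ] [ 0.66326698 -0.1410945  -0.46920436]
held 7867 Y [-38.6 -19.8] X [-29.4  30.3] Z [122.4 175.3]
green 4162 Y [30.5 54. ] X [-25.5  26.5] top 95.2
yellow 3889 Y [ 5.7 29.9] X [-25.4  26.4] top 95.2
pink 3496 Y [-18.7   4.5] X [-25.4  26.5] top 95.2
white [56.2 78.2] X [-16.   17.1]
side
pink 86 Y [-22.6  -1.6] X [-26.7  22.9] top 89.1
white [-80.8 -57. ] X [-16.3  13.1]
white [64.3 76.3] X [-15.2   0.8]
```

Pink is seated. Blue sits about 5 mm off in the hand towards +Y, so I centre it on the slot before lowering.

Emit:
servo_tool(
  commands=[
    [0, -0.06, -0.4, 0, 0, 0],
    [-0.01, -0.12, -0.7, 0, 0, 0],
    [-0.01, -0.12, -0.7, 0, 0, 0],
    [-0.01, -0.12, -0.7, 0, 0, 0],
  ],
)

```text
time: 35.52
eef_pos: [579.0, 117.4, 105.6]
tcp_rot: [-0.479, 0.521, -0.52, 0.478]
force: [0.4, 0.6, -0.4]
grip_width: 0.678
```

```bash
python3 - <<'E'
from h import *
s=sensors.state();print(s['eef_pos'],s['force'])
f=look('wrist');held(f,100,125);rolls(f);g=look('side')
cv2.imwrite('pics/s6.png',np.hstack([cv2.resize(f['img'],(400,300)),cv2.resize(g['img'][95:200,200:340],(400,300),interpolation=2)]))
E
```

```text
[579.00029584 117.41914342 105.6107411 ] [ 0.4215605   0.58092429 -0.44171947]
held 7549 Y [-42.6 -24. ] X [-30.   29.8] Z [102.2 146.8]
green 5643 Y [30.4 54. ] X [-25.5  26.4] top 95.2
yellow 5142 Y [ 5.7 29.8] X [-25.4  26.3] top 95.2
blue 248 Y [-25.  -24.1] X [-15.7  16.5] top 97.8
pink 4600 Y [-18.9   4.5] X [-25.4  26.4] top 95.2
white [56.1 76.1] X [-16.1  16.9]
```

View pics/s6.png

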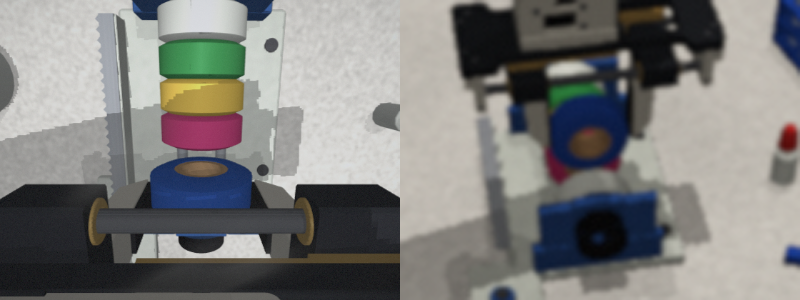

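The rolls are in a row with blue above the open slot, about 4–5 mm clear on the visible side. I lower it.

Emit:
servo_tool(
  commands=[
    [0, 0, -0.2, 0, 0, 0],
    [0, 0, -0.45, 0, 0, 0],
    [0, 0, -0.7, 0, 0, 0],
    [0, 0, -0.9, 0, 0, 0],
    [0, 0, -1.1, 0, 0, 0],
    [0, 0, -1.25, 0, 0, 0],
    [0, 0, -1.3, 0, 0, 0],
    [0, 0, -1.3, 0, 0, 0],
  ],
)

```text
time: 36.28
eef_pos: [579.3, 117.8, 53.9]
tcp_rot: [-0.479, 0.521, -0.52, 0.478]
force: [-1.5, -0.3, 3.0]
grip_width: 0.674
```

Emit:
servo_tool(
  commands=[
    [0, 0, 0, 0, 0, 0],
    [0, 0, 0, 0, 0, 0],
    [0, 0, 0, 0, 0, 0],
    [0, 0, 0, 0, 0, 0],
    [0, 0, 0, 0, 0, 0],
    [0, 0, 0, 0, 0, 0],
  ],
  hand=1,
)

```text
time: 36.78
eef_pos: [579.7, 117.9, 54.0]
tcp_rot: [0.479, -0.52, 0.52, -0.479]
force: [0.0, -0.1, 0.7]
grip_width: 0.995
```

Emit:
servo_tool(
  commands=[
    [0, 0, 0.3, 0, 0, 0],
    [0, 0, 0.9, 0, 0, 0],
    [0, 0, 1.6, 0, 0, 0],
    [0, 0, 2.4, 0, 0, 0],
    [0, 0, 3.2, 0, 0, 0],
    [0, 0, 4.0, 0, 0, 0],
    [0, 0, 4.8, 0, 0, 0],
    [0, 0, 5.2, 0, 0, 0],
  ],
)

```text
time: 37.45
eef_pos: [581.4, 118.2, 267.8]
tcp_rot: [0.476, -0.519, 0.522, -0.481]
force: [1.2, 0.1, 0.7]
grip_width: 1.004
```

Emit:
servo_tool(
  commands=[
    [0, -0.8, 0.4, 0, 0, 0],
    [0, -1.6, 0.8, 0, 0, 0],
    [0, -2.4, 1.2, 0, 0, 0],
    [0, -3.2, 1.6, 0, 0, 0],
    [0, -4.0, 1.7, 0, 0, 0],
    [0, -4.3, 1.7, 0, 0, 0],
    [0, -4.3, 1.7, 0, 0, 0],
    [0, -4.3, 1.7, 0, 0, 0],
  ],
)

```text
time: 38.12
eef_pos: [579.3, -54.1, 330.3]
tcp_rot: [-0.478, 0.521, -0.521, 0.479]
force: [-0.9, 0.5, -0.1]
grip_width: 1.001
```

```bash
python3 - <<'E'
from h import *
import pickle
s=sensors.state();print(s['eef_pos'],s['force'])
f=look('wrist');rolls(f);pickle.dump(f,open('w7.pkl','wb'));cv2.imwrite('pics/w7.png',f['img'])
E
```

```text
[579.30434841 -54.095181   330.33060677] [-0.87690567  0.48368241 -0.13028997]
blue 858 Y [-49.1 -35.4] X [-25.3  26.8] top 95.2
white [-78.3 -56.5] X [-16.   16.9]
```

View pics/w7.png

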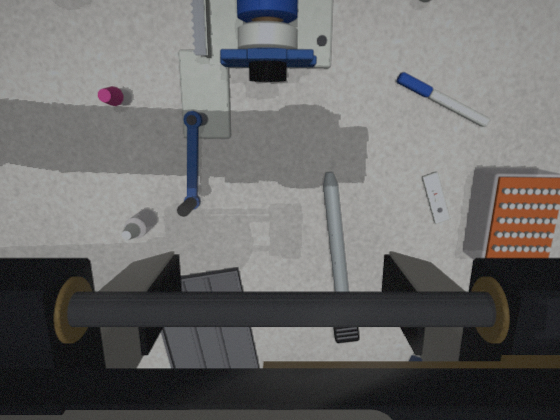

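All four coloured rolls are in the trough. The spindle tip is at (331,175), its grip end at (346,338), and the latch knob at (187,207). Next I measure the spindle axis.

```bash
cat >> h.py <<'E'
def spindle(f):
    P=cloud(f);z=f['z_map']
    m=(z>0)&(P[...,2]>13)&(P[...,2]<27)&(P[...,0]>560)&(P[...,0]<720)&(P[...,1]>-370)&(P[...,1]<-40)
    n,l,st,_=cv2.connectedComponentsWithStats(m.astype(np.uint8))
    for i in range(1,n):
        if st[i,4]<150: continue
        q=P[l==i]
        c=q.mean(0);u,s_,vt=np.linalg.svd(q[:,:2]-c[:2],full_matrices=False);d=vt[0]*np.sign(vt[0][1]);t=(q[:,:2]-c[:2])@d;w=(q[:,:2]-c[:2])@np.array([d[1],-d[0]])
        print('comp',len(q),'c',c.round(1),'dir',d.round(4),'lo',(c[:2]+t.min()*d).round(1),'hi',(c[:2]+t.max()*d).round(1),'width',np.percentile(w,[2,98]).round(1),'ztop',np.percentile(q[:,2],95).round(1))
E
python3 - <<'E'
from h import *
import pickle
f=pickle.load(open('w7.pkl','rb'));spindle(f)
spindle(look('side'));
P,m=disp(f);m&=P[...,1]<120;q=P[m];a=np.polyfit(q[:,0],q[:,1],1);print('plate',a[0],np.percentile(q[:,0],[1,99]),q.mean(0))
P=cloud(f);d=P[...,:2]-C;X=d@ex;Y=d@ey
m=(Y<-93)&(Y>-112)&(abs(X)<30)&(P[...,2]>55)&(P[...,2]<90);print('bush',np.percentile(X[m],[1,50,99]),np.percentile(Y[m],[1,99]),np.percentile(P[m][:,2],99))
E
```

```text
comp 1600 c [ 646.1 -147.8   18.7] dir [-0.0554  0.9985] lo [ 651.1 -236.8] hi [641.5 -65.3] width [-8.5  9.2] ztop 21.5
comp 388 c [ 654.2 -301.9   20.7] dir [-0.9956  0.0936] lo [ 673.4 -303.8] hi [ 636.  -300.2] width [-13.5  12.2] ztop 22.3
comp 1174 c [ 647.  -221.2   18.2] dir [-0.0538  0.9986] lo [ 652.2 -317.9] hi [638.7 -67.7] width [-15.   15.7] ztop 21.2
plate -0.005915299302849822 [530.86638572 622.022798  ] [577.60801582  83.39734525  87.71226751]
bush [-19.85029356   1.17085649  20.58267448] [-108.86137153  -93.08394691] 77.99883438278432
```

Emit:
servo_tool(
  commands=[
    [0.3, -0.7, -0.6, 0, 0, 0.25],
    [0.6, -1.5, -1.0, 0, 0, 0.5],
    [0.9, -2.3, -1.4, 0, 0, 0.75],
    [1.2, -3.0, -1.9, 0, 0, 1.0],
    [1.45, -3.7, -2.5, 0, 0, 1.2],
    [1.65, -4.2, -3.2, 0, 0, 1.38],
    [1.78, -4.48, -4.0, 0, 0, 1.38],
    [1.78, -4.48, -4.6, 0, 0, 1.38],
  ],
  hand=0.65,
)

```text
time: 38.88
eef_pos: [650.5, -234.7, 142.5]
tcp_rot: [0.515, -0.485, 0.484, -0.514]
force: [-0.4, 0.4, 0.7]
grip_width: 0.649
```

Emit:
servo_tool(
  commands=[
    [0, 0, -0.6, 0, 0, 0],
    [0, 0, -1.2, 0, 0, 0],
    [0, 0, -1.8, 0, 0, 0],
    [0, 0, -2.3, 0, 0, 0],
    [0, 0, -2.5, 0, 0, 0],
    [0, 0, -2.5, 0, 0, 0],
    [0, 0, -2.5, 0, 0, 0],
  ],
)

```text
time: 39.47
eef_pos: [651.3, -231.8, 45.9]
tcp_rot: [-0.515, 0.484, -0.484, 0.516]
force: [0.5, -0.2, 0.1]
grip_width: 0.652
```

```bash
python3 - <<'E'
from h import *
s=sensors.state();print(s['eef_pos'],s['force'],R.from_quat(s['tcp_rot']).as_matrix()[:,2].round(4))
f=look('wrist');cv2.imwrite('pics/w8.png',cv2.resize(f['img'],(400,300)));spindle(f)
E
```

```text
[ 651.27562371 -231.82146899   45.92081247] [ 0.46390787 -0.17002521  0.1485019 ] [ 9.98e-01  6.28e-02 -4.00e-04]
comp 10309 c [ 647.8 -178.5   18.9] dir [-0.0551  0.9985] lo [ 652.5 -263.2] hi [ 644.  -109.9] width [-9.  9.] ztop 21.2
comp 2003 c [ 654.2 -294.4   20.6] dir [0.998  0.0626] lo [ 636.2 -295.6] hi [ 672.2 -293.3] width [-10.2  11.2] ztop 21.8
```

View pics/w8.png

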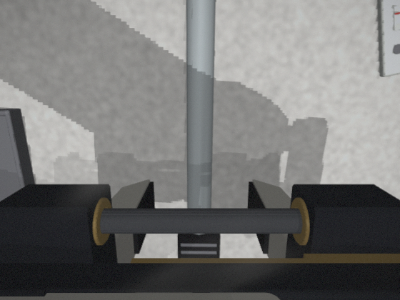

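The rod is centred between the jaws (column ~200), so I go down and grip.

Emit:
servo_tool(
  commands=[
    [0, 0, -0.3, 0, 0, 0],
    [0, 0, -0.6, 0, 0, 0],
    [0, 0, -0.78, 0, 0, 0],
    [0, 0, -0.82, 0, 0, 0],
    [0, 0, -0.82, 0, 0, 0],
    [0, 0, -0.82, 0, 0, 0],
  ],
)

```text
time: 40.02
eef_pos: [650.7, -233.4, 13.0]
tcp_rot: [0.515, -0.485, 0.484, -0.515]
force: [0.4, -0.2, 0.0]
grip_width: 0.649
```

Emit:
servo_tool(
  commands=[
    [0, 0, 0, 0, 0, 0],
    [0, 0, 0, 0, 0, 0],
    [0, 0, 0, 0, 0, 0],
    [0, 0, 0, 0, 0, 0],
    [0, 0, 0, 0, 0, 0],
    [0, 0, 0, 0, 0, 0],
    [0, 0, 0, 0, 0, 0],
  ],
  hand=0.1,
  squeeze=50,
)

```text
time: 40.6
eef_pos: [650.9, -233.2, 13.3]
tcp_rot: [-0.515, 0.484, -0.484, 0.515]
force: [0.0, -0.0, 0.9]
grip_width: 0.19
```

Emit:
servo_tool(
  commands=[
    [0, 0, 0.2, 0, 0, 0],
    [0, 0, 0.5, 0, 0, 0],
    [0, 0, 1.0, 0, 0, 0],
    [0, 0, 1.6, 0, 0, 0],
    [0, 0, 2.2, 0, 0, 0],
    [0, 0, 2.8, 0, 0, 0],
    [0, 0, 3.2, 0, 0, 0],
    [0, 0, 3.4, 0, 0, 0],
  ],
)

```text
time: 41.27
eef_pos: [652.8, -234.2, 154.0]
tcp_rot: [-0.514, 0.483, -0.486, 0.516]
force: [1.3, -0.2, 0.7]
grip_width: 0.1
```

Emit:
servo_tool(
  commands=[
    [-0.3, 0.3, 0, 0, 0, -0.2],
    [-0.6, 0.6, 0, 0, 0, -0.4],
    [-1.0, 1.0, 0, 0, 0, -0.65],
    [-1.4, 1.5, 0, 0, 0, -0.9],
    [-1.8, 2.0, 0, 0, 0, -1.15],
    [-2.1, 2.3, 0, 0, 0, -1.3],
    [-2.33, 2.5, 0, 0, 0, -1.38],
    [-2.33, 2.5, 0, 0, 0, -1.38],
  ],
)

```text
time: 41.93
eef_pos: [555.8, -130.7, 149.3]
tcp_rot: [-0.479, 0.521, -0.519, 0.479]
force: [-0.6, -0.1, 0.6]
grip_width: 0.103
```

```bash
cat >> h.py <<'E'
def axis(f,lo,hi,ymin=-300,ymax=-105):
    P=cloud(f);H=cv2.cvtColor(f['img'],cv2.COLOR_BGR2HSV);d=P[...,:2]-C;X=d@ex;Y=d@ey
    m=(f['z_map']>0)&(abs(X)<30)&(Y>ymin)&(Y<ymax)&(P[...,2]>lo)&(P[...,2]<hi)&(H[...,1]<90)
    for y0 in range(ymin,ymax,15):
        k=m&(Y>=y0)&(Y<y0+15)
        if k.sum()>15: print(y0+7,'n',k.sum(),'Xmid',(np.percentile(X[k],[3,97]).mean()).round(1),'w',np.ptp(np.percentile(X[k],[3,97])).round(1),'ztop',np.percentile(P[k][:,2],97).round(1))
    if m.any(): print('maxY',np.percentile(Y[m],99.7))
E
python3 - <<'E'
from h import *
s=sensors.state();print(s['eef_pos'],s['force'],s['ft_torque'],R.from_quat(s['tcp_rot']).as_matrix()[:,2].round(4))
f=look('wrist');g=look('side');axis(f,100,175);print('side');axis(g,100,175)
cv2.imwrite('pics/w9.png',np.hstack([cv2.resize(f['img'],(400,300)),cv2.resize(g['img'][100:310,150:430],(400,300))]))
E
```

```text
[ 555.76961455 -130.71468362  149.2851139 ] [-0.64410238 -0.07623679  0.61493766] [-0.09965755  0.04921555  0.03605007] [ 0.9967 -0.0811 -0.0019]
-293 n 54 Xmid -0.9 w 9.3 ztop 170.4
-278 n 438 Xmid -1.0 w 25.5 ztop 174.5
maxY -279.53528604082106
side
maxY -285.33021147099146
```

View pics/w9.png

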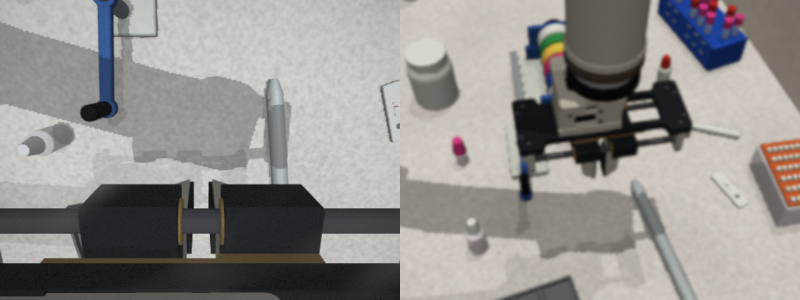

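The grip slipped: it closed to 17.5 mm, so it held the rod above its widest point. The left panel shows the rod still on the bench (tip at (274,85)). I re-measure it and grip lower.

```bash
python3 - <<'E'
from h import *
s=sensors.state();print(s['eef_pos'],s['grip_width'])
spindle(look('side'));spindle(look('scene'));spindle(look('wrist'))
E
```

```text
[ 557.98399516 -133.32290681  149.73366747] 0.09548072168851016
comp 1179 c [ 647.  -220.9   18.2] dir [-0.054   0.9985] lo [ 652.2 -317.7] hi [638.6 -66.7] width [-15.4  15.4] ztop 21.1
comp 668 c [ 651.1 -205.7   19. ] dir [-0.0526  0.9986] lo [ 656.9 -316.6] hi [643.8 -67.9] width [-15.4  14.4] ztop 23.1
comp 3390 c [ 643.9 -127.5   18.6] dir [-0.0541  0.9985] lo [ 647.4 -193.9] hi [640.5 -65.5] width [-7.9  9.5] ztop 21.2
```

Emit:
servo_tool(
  commands=[
    [0.6, -0.6, 0, 0, 0, 0.4],
    [1.2, -1.3, 0, 0, 0, 0.7],
    [1.8, -1.9, -0.2, 0, 0, 1.1],
    [2.33, -2.5, -0.6, 0, 0, 1.38],
    [2.33, -2.5, -1.3, 0, 0, 1.38],
    [2.33, -2.5, -2.0, 0, 0, 1.38],
    [2.33, -2.5, -2.6, 0, 0, 1.38],
    [2.33, -2.5, -2.6, 0, 0, 1.38],
  ],
  hand=0.65,
)

```text
time: 42.85
eef_pos: [646.5, -232.9, 38.6]
tcp_rot: [0.516, -0.488, 0.482, -0.513]
force: [-2.1, 0.5, -0.9]
grip_width: 0.622
```

Emit:
servo_tool(
  commands=[
    [0, 0, -0.3, 0, 0, 0],
    [0, 0, -0.55, 0, 0, 0],
    [0, 0, -0.75, 0, 0, 0],
    [0, 0, -0.84, 0, 0, 0],
    [0, 0, -0.86, 0, 0, 0],
    [0, 0, -0.86, 0, 0, 0],
    [0, 0, -0.86, 0, 0, 0],
  ],
)

```text
time: 43.43
eef_pos: [651.5, -233.4, 11.7]
tcp_rot: [-0.515, 0.484, -0.485, 0.515]
force: [0.4, -0.4, 0.5]
grip_width: 0.649
```

Emit:
servo_tool(
  commands=[
    [0, 0, 0, 0, 0, 0],
    [0, 0, 0, 0, 0, 0],
    [0, 0, 0, 0, 0, 0],
    [0, 0, 0, 0, 0, 0],
    [0, 0, 0, 0, 0, 0],
    [0, 0, 0, 0, 0, 0],
    [0, 0, 0, 0, 0, 0],
    [0, 0, 0, 0, 0, 0],
  ],
  hand=0.1,
  squeeze=30,
)

```text
time: 44.1
eef_pos: [650.8, -233.3, 10.8]
tcp_rot: [0.515, -0.485, 0.484, -0.515]
force: [0.3, 0.3, -0.2]
grip_width: 0.128
```

```bash
python3 - <<'E'
from h import *
s=sensors.state();print(s['eef_pos'],s['grip_width'],s['force'])
f=look('wrist');g=look('side')
spindle(f)
P=cloud(f);q=f['img']
cv2.imwrite('pics/w10.png',np.hstack([cv2.resize(q[200:400,170:400],(400,348)),cv2.resize(g['img'][190:340,270:440],(400,348),interpolation=2)]))
E
```

```text
[ 650.79819818 -233.28876667   10.78580242] 0.12834909657430857 [ 0.31229515  0.31081882 -0.16341283]
comp 12065 c [ 647.6 -174.8   19. ] dir [-0.0602  0.9982] lo [ 651.9 -245.8] hi [ 644.3 -120.1] width [-9.   8.9] ztop 21.3
comp 1175 c [ 654.3 -273.7   19.1] dir [-0.3011  0.9536] lo [ 658.2 -286.2] hi [ 650.7 -262.1] width [-11.9   8.3] ztop 21.2
```

View pics/w10.png

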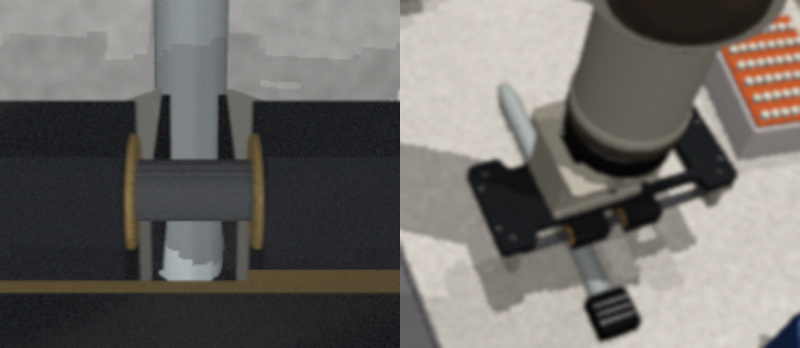

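The fingers do flank the rod. I test with a firmer squeeze and a slow small lift.

Emit:
servo_tool(
  commands=[
    [0, 0, 0, 0, 0, 0],
    [0, 0, 0, 0, 0, 0],
    [0, 0, 0, 0, 0, 0],
    [0, 0, 0, 0, 0, 0],
    [0, 0, 0, 0, 0, 0],
    [0, 0, 0, 0, 0, 0],
  ],
  squeeze=45,
  hand=0.05,
)

```text
time: 44.7
eef_pos: [650.8, -233.3, 10.8]
tcp_rot: [-0.515, 0.484, -0.484, 0.515]
force: [0.5, 0.2, -0.1]
grip_width: 0.048
```

Emit:
servo_tool(
  commands=[
    [0, 0, 0.04, 0, 0, 0],
    [0, 0, 0.08, 0, 0, 0],
    [0, 0, 0.12, 0, 0, 0],
    [0, 0, 0.16, 0, 0, 0],
    [0, 0, 0.2, 0, 0, 0],
    [0, 0, 0.24, 0, 0, 0],
    [0, 0, 0.3, 0, 0, 0],
    [0, 0, 0.3, 0, 0, 0],
  ],
)

```text
time: 45.37
eef_pos: [651.2, -233.4, 23.5]
tcp_rot: [-0.515, 0.484, -0.485, 0.515]
force: [-0.5, -0.0, 0.7]
grip_width: 0.051
```

```bash
python3 - <<'E'
from h import *
s=sensors.state();print(s['eef_pos'],s['grip_width'],s['force'],s['ft_torque'])
P=None
for n in('wrist','side'):
    f=look(n);P=cloud(f);q=P.reshape(-1,3)
    for y0 in range(-330,-60,20):
        xc=647.6-(y0+10+174.8)*.0552
        k=(abs(q[:,0]-xc)<7)&(q[:,1]>=y0)&(q[:,1]<y0+20)&(q[:,2]<60)
        if k.sum()>20: print(n,y0+10,np.percentile(q[k][:,2],[10,50,90]).round(1))
E
```

```text
[ 651.23972285 -233.41325211   23.4750784 ] 0.05138108066804931 [-0.51225457 -0.01585945  0.66618479] [-0.0960586  -0.01110892 -0.04997834]
wrist -300 [20.2 20.7 21.3]
wrist -280 [19.4 20.4 21.3]
wrist -240 [19.6 20.5 21.6]
wrist -220 [18.6 20.4 52.6]
wrist -200 [18.2 19.8 21. ]
wrist -180 [18.3 19.9 21. ]
wrist -160 [18.1 19.9 21. ]
wrist -140 [18.1 19.9 21.1]
wrist -120 [18.1 19.9 21. ]
side -320 [-1.3  1.7 19.9]
side -300 [18.2 20.1 21.4]
side -280 [16.5 19.  21.5]
side -260 [16.5 18.3 20.6]
side -240 [16.5 18.9 20.2]
side -140 [16.7 18.6 20.1]
side -120 [16.1 18.6 20.1]
side -100 [16.8 18.5 20.3]
side -80 [15.3 17.5 19.7]
side -60 [-1.5  0.1 12.7]
```

The fingers closed fully with no contact, so the fingertips must be higher than I assumed. I check the tip geometry.

```bash
python3 - <<'E'
from h import *
print([(a,getattr(arm,a)) for a in dir(arm) if not a.startswith('_')])
s=sensors.state();p=s['eef_pos'];Rm=R.from_quat(s['tcp_rot']).as_matrix();print(p,s['grip_width'])
f=look('wrist');P=cloud(f);L=(P-p)@Rm   # tool coords: x, y ahead, z jaw
m=(f['z_map']>0)&(abs(L[...,2])<40)&(abs(L[...,0])<25)&(P[...,2]>26)
for y0 in range(-70,15,5):
    k=m&(L[...,1]>=y0)&(L[...,1]<y0+5)
    if k.any(): print(y0,k.sum(),L[k].min(0).round(),L[k].max(0).round())
v,u=np.where(m&(L[...,1]>-40)); print(u.min(),u.max(),v.min(),v.max())
E
```

```text
[('IKError', <class 'plant.IKError'>), ('tips_ahead', 11.0)]
[ 650.97485272 -233.29831962   23.04599625] 0.049118157494369735
-70 48 [ -5. -68.  -4.] [  6. -65.   6.]
-65 16 [ -4. -65.  -4.] [ 10. -60.   6.]
-60 399 [ -1. -60.  -4.] [ 11. -55.   6.]
-55 50 [-11. -55.  -4.] [ 11. -50.   6.]
-50 88 [-11. -50.  -4.] [ -8. -45.   6.]
-45 118 [-11. -45.  -5.] [ -8. -40.   7.]
-40 125 [-11. -40.  -6.] [ -8. -35.   8.]
-35 130 [-11. -35.  -6.] [ -8. -30.   8.]
-30 160 [-11. -30.  -6.] [  2. -25.   8.]
-25 135 [-11. -25. -12.] [ -3. -20.  12.]
-20 181 [-11. -20. -12.] [ -8. -15.  14.]
-15 61 [-11. -15.  -7.] [ -8. -11.  10.]
251 312 251 291
```

The depth data shows the fingertips ending about 11 mm behind the TCP, not ahead of it. That also explains the high contact on the rolls. For the rod the TCP must go to about z = -8, so I descend carefully and watch the force.

Emit:
servo_tool(
  commands=[
    [0, 0, 0, 0, 0, 0],
    [0, 0, 0, 0, 0, 0],
    [0, 0, 0, 0, 0, 0],
    [0, 0, 0, 0, 0, 0],
    [0, 0, 0, 0, 0, 0],
    [0, 0, 0, 0, 0, 0],
    [0, 0, 0, 0, 0, 0],
    [0, 0, 0, 0, 0, 0],
  ],
  hand=0.6,
)

```text
time: 46.18
eef_pos: [650.8, -233.3, 22.8]
tcp_rot: [-0.515, 0.484, -0.484, 0.515]
force: [-0.4, -0.5, 0.1]
grip_width: 0.57
```

Emit:
servo_tool(
  commands=[
    [0, 0, -0.1, 0, 0, 0],
    [0, 0, -0.2, 0, 0, 0],
    [0, 0, -0.3, 0, 0, 0],
    [0, 0, -0.4, 0, 0, 0],
    [0, 0, -0.5, 0, 0, 0],
    [0, 0, -0.6, 0, 0, 0],
    [0, 0, -0.6, 0, 0, 0],
    [0, 0, -0.6, 0, 0, 0],
  ],
)

```text
time: 46.85
eef_pos: [650.5, -233.2, -1.7]
tcp_rot: [0.515, -0.485, 0.484, -0.515]
force: [0.9, -0.3, -0.3]
grip_width: 0.597
```

Emit:
servo_tool(
  commands=[
    [0, 0, -0.04, 0, 0, 0],
    [0, 0, -0.08, 0, 0, 0],
    [0, 0, -0.12, 0, 0, 0],
    [0, 0, -0.16, 0, 0, 0],
    [0, 0, -0.16, 0, 0, 0],
    [0, 0, -0.16, 0, 0, 0],
  ],
)

```text
time: 47.35
eef_pos: [650.7, -233.3, -7.7]
tcp_rot: [0.515, -0.485, 0.484, -0.515]
force: [0.0, -0.4, -1.0]
grip_width: 0.599
```

Emit:
servo_tool(
  commands=[
    [0, 0, 0, 0, 0, 0],
    [0, 0, 0, 0, 0, 0],
    [0, 0, 0, 0, 0, 0],
    [0, 0, 0, 0, 0, 0],
    [0, 0, 0, 0, 0, 0],
    [0, 0, 0, 0, 0, 0],
    [0, 0, 0, 0, 0, 0],
    [0, 0, 0, 0, 0, 0],
  ],
  hand=0.1,
  squeeze=45,
)

```text
time: 48.02
eef_pos: [650.8, -233.3, -7.5]
tcp_rot: [0.515, -0.484, 0.484, -0.515]
force: [-0.5, -0.6, 0.3]
grip_width: 0.206
```

Emit:
servo_tool(
  commands=[
    [0, 0, 0, 0, 0, 0],
    [0, 0, 0, 0, 0, 0],
    [0, 0, 0, 0, 0, 0],
    [0, 0, 0, 0, 0, 0],
  ],
)

```text
time: 48.35
eef_pos: [650.8, -233.3, -7.5]
tcp_rot: [-0.515, 0.484, -0.484, 0.515]
force: [-0.5, 0.2, 1.2]
grip_width: 0.209
```

The grip stops at 19 mm, so it is on the rod. I lift and move to the pre-insert pose.

Emit:
servo_tool(
  commands=[
    [0, 0, 0.1, 0, 0, 0],
    [0, 0, 0.3, 0, 0, 0],
    [0, 0, 0.7, 0, 0, 0],
    [0, 0, 1.2, 0, 0, 0],
    [0, 0, 1.8, 0, 0, 0],
    [0, 0, 2.4, 0, 0, 0],
    [0, 0, 2.9, 0, 0, 0],
    [0, 0, 3.2, 0, 0, 0],
  ],
)

```text
time: 49.02
eef_pos: [652.6, -234.1, 125.1]
tcp_rot: [-0.514, 0.483, -0.486, 0.516]
force: [1.0, 0.8, -0.7]
grip_width: 0.206
```

Emit:
servo_tool(
  commands=[
    [-0.3, 0.2, 0, 0, 0, -0.2],
    [-0.6, 0.5, 0, 0, 0, -0.4],
    [-1.0, 0.9, 0, 0, 0, -0.65],
    [-1.4, 1.3, 0, 0, 0, -0.9],
    [-1.8, 1.8, 0, 0, 0, -1.15],
    [-2.1, 2.1, 0, 0, 0, -1.3],
    [-2.33, 2.3, 0, 0, 0, -1.38],
    [-2.33, 2.3, 0, 0, 0, -1.38],
  ],
)

```text
time: 49.68
eef_pos: [555.7, -138.6, 120.8]
tcp_rot: [-0.479, 0.521, -0.519, 0.479]
force: [0.0, 0.7, -0.8]
grip_width: 0.202
```

Emit:
servo_tool(
  commands=[
    [0, 0, 0, 0, 0, 0],
    [0, 0, 0, 0, 0, 0],
    [0, 0, 0, 0, 0, 0],
  ],
)

```text
time: 49.93
eef_pos: [558.5, -142.4, 120.8]
tcp_rot: [0.478, -0.52, 0.521, -0.479]
force: [1.0, 0.1, -2.0]
grip_width: 0.205
```

```bash
python3 - <<'E'
from h import *
s=sensors.state();print(s['eef_pos'],s['force'],s['ft_torque'],s['grip_width'],R.from_quat(s['tcp_rot']).as_matrix()[:,2].round(4))
f=look('wrist');g=look('side');axis(f,100,165,-310);print('side');axis(g,100,165,-310)
cv2.imwrite('pics/w11.png',np.hstack([cv2.resize(f['img'],(400,300)),cv2.resize(g['img'][100:310,150:430],(400,300))]))
E
```

```text
[ 558.4727486  -142.36432233  120.8274693 ] [ 0.99047877  0.1470524  -1.97835803] [-0.11414422  0.09050451 -0.00862206] 0.2046311415829774 [ 0.9965 -0.084   0.0012]
-303 n 980 Xmid 2.7 w 18.7 ztop 154.0
-288 n 2972 Xmid 2.7 w 34.0 ztop 163.2
-273 n 1726 Xmid 2.6 w 18.4 ztop 149.6
-258 n 1856 Xmid 2.4 w 18.5 ztop 149.6
-243 n 2010 Xmid 2.4 w 18.2 ztop 149.5
-228 n 2201 Xmid 2.4 w 18.5 ztop 149.4
-213 n 2392 Xmid 2.4 w 18.3 ztop 149.3
-198 n 1849 Xmid 2.3 w 18.5 ztop 149.2
maxY -194.308710535245
side
-303 n 67 Xmid 2.7 w 16.3 ztop 158.1
maxY -269.20996270229966
```

View pics/w11.png

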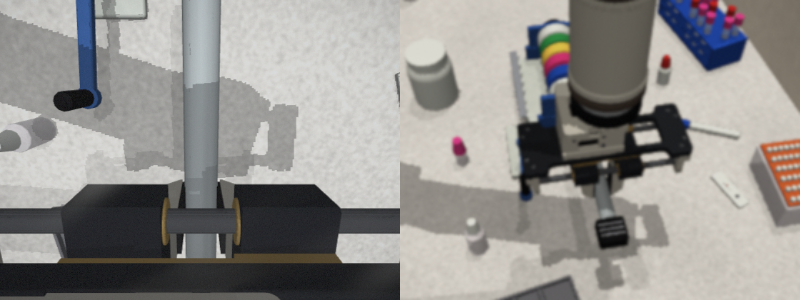

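The rod is held level and nearly aligned (X≈2.4, slope ~0). I check the bush profile before lowering.

```bash
python3 - <<'E'
from h import *
import pickle
f=pickle.load(open('w7.pkl','rb'))
P=cloud(f);d=P[...,:2]-C;X=d@ex;Y=d@ey
for y0 in (-110,-106,-102,-98,-94):
    k=(Y>=y0)&(Y<y0+4)&(abs(X)<24)&(P[...,2]>50)
    print(y0,[(x,np.median(P[k&(abs(X-x)<2.5)][:,2]).round(1)) for x in range(-20,21,5) if (k&(abs(X-x)<2.5)).any()])
f=look('wrist');axis(f,100,165,-310);s=sensors.state();print(s['eef_pos'])
E
```

```text
-110 [(-20, np.float64(55.4)), (-15, np.float64(51.8)), (-10, np.float64(71.9)), (-5, np.float64(75.6)), (0, np.float64(76.9)), (5, np.float64(75.6)), (10, np.float64(73.8)), (15, np.float64(65.9)), (20, np.float64(54.9))]
-106 [(-20, np.float64(56.5)), (-15, np.float64(51.2)), (-10, np.float64(69.2)), (-5, np.float64(72.7)), (0, np.float64(74.4)), (5, np.float64(73.9)), (10, np.float64(71.0)), (15, np.float64(51.1)), (20, np.float64(55.2))]
-102 [(-20, np.float64(57.0)), (-15, np.float64(51.4)), (-10, np.float64(69.3)), (-5, np.float64(73.2)), (0, np.float64(73.9)), (5, np.float64(73.0)), (10, np.float64(69.2)), (15, np.float64(51.3)), (20, np.float64(54.3))]
-98 [(-20, np.float64(57.9)), (-15, np.float64(52.1)), (-10, np.float64(68.8)), (-5, np.float64(72.1)), (0, np.float64(73.7)), (5, np.float64(72.8)), (10, np.float64(68.6)), (15, np.float64(50.7)), (20, np.float64(55.5))]
-94 [(-20, np.float64(62.3)), (-15, np.float64(52.3)), (-10, np.float64(69.7)), (-5, np.float64(72.7)), (0, np.float64(74.6)), (5, np.float64(73.8)), (10, np.float64(70.7)), (15, np.float64(51.0)), (20, np.float64(55.1))]
-303 n 966 Xmid 2.4 w 18.7 ztop 153.2
-288 n 2981 Xmid 2.3 w 33.9 ztop 163.1
-273 n 1723 Xmid 2.3 w 18.4 ztop 149.2
-258 n 1870 Xmid 2.1 w 18.5 ztop 149.2
-243 n 2007 Xmid 2.1 w 18.2 ztop 149.1
-228 n 2206 Xmid 2.0 w 18.6 ztop 149.0
-213 n 2397 Xmid 2.0 w 18.3 ztop 149.0
-198 n 1864 Xmid 1.9 w 18.5 ztop 148.9
maxY -194.20674114343194
[ 557.96439952 -142.05377231  120.37119537]
```

Emit:
servo_tool(
  commands=[
    [-0.03, 0, -0.4, 0, 0, 0],
    [-0.03, 0, -0.8, 0, 0, 0],
    [-0.03, 0, -1.2, 0, 0, 0],
    [-0.03, 0, -1.6, 0, 0, 0],
    [-0.03, 0, -1.85, 0, 0, 0],
    [-0.03, 0, -1.89, 0, 0, 0],
    [-0.03, 0, -1.89, 0, 0, 0],
    [-0.03, 0, -1.89, 0, 0, 0],
  ],
)

```text
time: 50.75
eef_pos: [557.0, -141.7, 45.4]
tcp_rot: [0.479, -0.52, 0.521, -0.479]
force: [0.5, -0.6, -0.1]
grip_width: 0.201
```

```bash
python3 - <<'E'
from h import *
s=sensors.state();print(s['eef_pos'],s['force'],s['ft_torque'],s['grip_width'])
f=look('wrist');axis(f,52,86,-300,-90);g=look('side');cv2.imwrite('pics/w12.png',np.hstack([cv2.resize(f['img'],(400,300)),cv2.resize(g['img'][130:270,190:377],(400,300),interpolation=2)]))
E
```

```text
[ 557.0386898  -141.65506855   45.37277151] [ 0.45370247 -0.58908184 -0.05064306] [-0.16277644  0.03763573 -0.01104075] 0.2009847831611946
-293 n 2796 Xmid 1.1 w 34.1 ztop 84.4
-278 n 1674 Xmid 1.0 w 18.4 ztop 74.1
-263 n 1806 Xmid 1.0 w 18.2 ztop 74.1
-248 n 1956 Xmid 0.9 w 18.5 ztop 74.0
-233 n 2135 Xmid 0.7 w 18.4 ztop 73.9
-218 n 2302 Xmid 0.8 w 18.2 ztop 73.9
-203 n 2531 Xmid 0.6 w 18.4 ztop 73.9
-188 n 250 Xmid 0.8 w 19.5 ztop 73.6
maxY -193.65450082610974
```

View pics/w12.png

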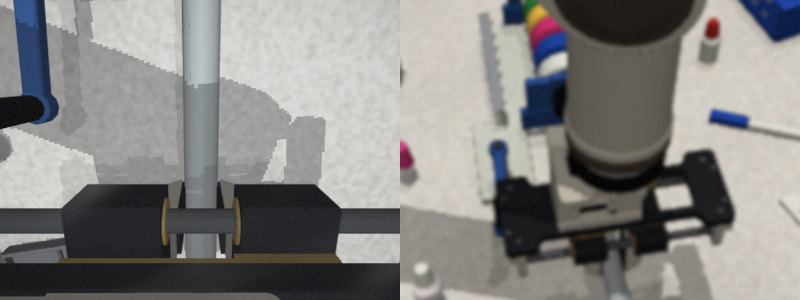

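The rod is on axis (X≈0.6, z≈62.5) and clear of the latch. I insert it in steps.

Emit:
servo_tool(
  commands=[
    [0.01, 0.12, 0, 0, 0, 0],
    [0.02, 0.25, 0, 0, 0, 0],
    [0.03, 0.4, 0, 0, 0, 0],
    [0.05, 0.55, 0, 0, 0, 0],
    [0.06, 0.7, 0, 0, 0, 0],
    [0.075, 0.85, 0, 0, 0, 0],
    [0.09, 1.0, 0, 0, 0, 0],
    [0.09, 1.0, 0, 0, 0, 0],
  ],
)

```text
time: 51.52
eef_pos: [560.2, -99.0, 44.7]
tcp_rot: [-0.479, 0.52, -0.519, 0.48]
force: [0.3, 0.2, -1.7]
grip_width: 0.207
```

Emit:
servo_tool(
  commands=[
    [0.01, 0.12, 0, 0, 0, 0],
    [0.02, 0.25, 0, 0, 0, 0],
    [0.03, 0.4, 0, 0, 0, 0],
    [0.05, 0.55, 0, 0, 0, 0],
    [0.06, 0.7, 0, 0, 0, 0],
    [0.075, 0.85, 0, 0, 0, 0],
    [0.09, 1.0, 0, 0, 0, 0],
    [0.09, 1.0, 0, 0, 0, 0],
  ],
)

```text
time: 52.18
eef_pos: [563.9, -59.1, 44.8]
tcp_rot: [-0.479, 0.52, -0.52, 0.48]
force: [-0.0, 0.3, -0.8]
grip_width: 0.203
```

```bash
python3 - <<'E'
from h import *
s=sensors.state();print(s['eef_pos'],s['force'],s['ft_torque'],s['grip_width'],'tipY if held',(s['eef_pos'][:2]-C)@ey+168)
f=look('wrist');axis(f,52,86,-260,-109);rolls(f)
E
```

```text
[563.85171411 -59.06038005  44.75250104] [-0.03551288  0.34873547 -0.75391063] [-0.12702122  0.06826361 -0.01656806] 0.20333800405503893 tipY if held -50.52100889685997
-253 n 799 Xmid 0.9 w 19.0 ztop 73.6
-238 n 657 Xmid 1.1 w 17.3 ztop 73.7
-223 n 602 Xmid 0.9 w 18.6 ztop 73.6
-208 n 2827 Xmid 0.8 w 34.1 ztop 84.2
-193 n 1689 Xmid 0.6 w 18.5 ztop 73.5
-178 n 1831 Xmid 0.5 w 18.2 ztop 73.5
-163 n 1979 Xmid 0.4 w 18.4 ztop 73.4
-148 n 2161 Xmid 0.2 w 18.5 ztop 73.4
-133 n 2337 Xmid 0.2 w 18.3 ztop 73.4
-118 n 2416 Xmid -0.0 w 18.4 ztop 73.3
-103 n 27 Xmid 0.5 w 40.2 ztop 66.9
maxY -110.74161659095049
```

Emit:
servo_tool(
  commands=[
    [0.01, 0.12, 0, 0, 0, 0],
    [0.02, 0.25, 0, 0, 0, 0],
    [0.03, 0.4, 0, 0, 0, 0],
    [0.05, 0.55, 0, 0, 0, 0],
    [0.06, 0.7, 0, 0, 0, 0],
    [0.075, 0.85, 0, 0, 0, 0],
    [0.09, 1.0, 0, 0, 0, 0],
    [0.09, 1.0, 0, 0, 0, 0],
  ],
)

```text
time: 52.9
eef_pos: [567.5, -19.0, 44.8]
tcp_rot: [-0.479, 0.52, -0.52, 0.48]
force: [-0.4, 0.2, -0.8]
grip_width: 0.205
```

Emit:
servo_tool(
  commands=[
    [0.01, 0.12, 0, 0, 0, 0],
    [0.02, 0.25, 0, 0, 0, 0],
    [0.03, 0.4, 0, 0, 0, 0],
    [0.05, 0.6, 0, 0, 0, 0],
    [0.07, 0.8, 0, 0, 0, 0],
    [0.09, 1.0, 0, 0, 0, 0],
    [0.1, 1.15, 0, 0, 0, 0],
    [0.1, 1.15, 0, 0, 0, 0],
  ],
)

```text
time: 53.57
eef_pos: [571.4, 27.3, 44.8]
tcp_rot: [-0.479, 0.52, -0.519, 0.48]
force: [1.0, 0.5, -0.3]
grip_width: 0.207
```

```bash
python3 - <<'E'
from h import *
s=sensors.state();print(s['eef_pos'],s['force'],s['ft_torque'],s['grip_width'],'tipY if held',(s['eef_pos'][:2]-C)@ey+168)
f=look('wrist');axis(f,52,86,-230,-109);rolls(f)
E
```

```text
[571.3602255   27.31777803  44.76439795] [ 1.01399769  0.47645836 -0.3233144 ] [-0.10173187  0.06166658 -0.01769549] 0.20671867711633996 tipY if held 36.180272517690895
-163 n 1074 Xmid 0.9 w 18.4 ztop 73.6
-148 n 372 Xmid 0.9 w 16.1 ztop 73.9
-133 n 954 Xmid 0.7 w 18.7 ztop 78.0
-118 n 2471 Xmid 0.6 w 34.4 ztop 84.3
-103 n 612 Xmid 0.5 w 37.8 ztop 81.9
maxY -109.00864278755986
blue 11791 Y [-49.  -28.7] X [-25.6  26.2] top 95.2
white [-78.5 -56.3] X [-15.9  16.9]
```

The tip is at Y≈+36 and forces are low, so I let go.

Emit:
servo_tool(
  commands=[
    [0, 0, 0, 0, 0, 0],
    [0, 0, 0, 0, 0, 0],
    [0, 0, 0, 0, 0, 0],
    [0, 0, 0, 0, 0, 0],
    [0, 0, 0, 0, 0, 0],
    [0, 0, 0, 0, 0, 0],
    [0, 0, 0, 0, 0, 0],
    [0, 0, 0, 0, 0, 0],
  ],
  hand=0.62,
)

```text
time: 54.28
eef_pos: [571.3, 24.6, 44.9]
tcp_rot: [0.479, -0.52, 0.52, -0.479]
force: [0.1, -0.2, -1.3]
grip_width: 0.618
```

Emit:
servo_tool(
  commands=[
    [0, 0, 0, 0, 0, 0],
    [0, 0, 0, 0, 0, 0],
    [0, 0, 0, 0, 0, 0],
    [0, 0, 0, 0, 0, 0],
    [0, 0, 0, 0, 0, 0],
    [0, 0, 0, 0, 0, 0],
  ],
)

```text
time: 54.78
eef_pos: [571.2, 24.7, 44.8]
tcp_rot: [-0.479, 0.52, -0.52, 0.479]
force: [0.7, -0.2, 0.4]
grip_width: 0.62
```

Emit:
servo_tool(
  commands=[
    [0, 0, 0.6, 0, 0, 0],
    [-0.02, -0.2, 1.2, 0, 0, 0],
    [-0.07, -0.8, 1.8, 0, 0, 0],
    [-0.13, -1.5, 2.4, 0, 0, 0],
    [-0.2, -2.3, 2.9, 0, 0, 0],
    [-0.3, -3.1, 3.2, 0, 0, 0],
    [-0.35, -3.8, 3.2, 0, 0, 0],
    [-0.35, -3.8, 3.2, 0, 0, 0],
  ],
)

```text
time: 55.45
eef_pos: [556.6, -135.8, 174.7]
tcp_rot: [0.477, -0.521, 0.524, -0.476]
force: [0.1, -1.3, 0.5]
grip_width: 0.622
```

```bash
python3 - <<'E'
from h import *
s=sensors.state();print(s['eef_pos'],s['force'],s['grip_width'])
f=look('wrist');axis(f,40,90,-245,-109)
g=look('side');print('side');axis(g,40,90,-245,-109)
cv2.imwrite('pics/w13.png',np.hstack([cv2.resize(f['img'],(400,300)),cv2.resize(g['img'][100:280,170:410],(400,300),interpolation=2)]))
P=cloud(f);d=P[...,:2]-C;X=d@ex;Y=d@ey
m=(P[...,2]>90)&(P[...,2]<112)&(X<-50)&(X>-120)&(Y<-200)&(Y>-290);print('knob',m.sum(),np.percentile(X[m],[2,98]),np.percentile(Y[m],[2,98]) if m.any() else 0)
E
```

```text
[ 556.63685129 -135.77342026  174.71696478] [ 0.06227754 -1.31164829  0.50683167] 0.6220030883210934
-223 n 275 Xmid 0.8 w 31.2 ztop 67.9
-208 n 1129 Xmid 0.8 w 33.6 ztop 68.9
-193 n 1170 Xmid 0.5 w 33.6 ztop 69.4
-178 n 697 Xmid 0.6 w 18.6 ztop 69.3
-163 n 724 Xmid 0.2 w 18.9 ztop 69.7
-148 n 37 Xmid 0.3 w 18.9 ztop 68.7
maxY -154.43609066943065
side
-223 n 93 Xmid -0.9 w 32.0 ztop 66.9
-208 n 83 Xmid -0.2 w 31.3 ztop 68.6
-193 n 58 Xmid 3.4 w 23.6 ztop 68.9
-178 n 30 Xmid 1.0 w 12.1 ztop 69.5
-148 n 18 Xmid 3.7 w 8.8 ztop 68.7
maxY -142.58690656668108
knob 548 [-96.27489463 -84.15338519] [-251.99658755 -239.39236801]
```

The spindle rests in the bush, let go, with its grip top at 69 mm and X≈0.6. The knob is at X=-90, Y=-246, so the latch is about 1.62 rad open. Now I take the grip.

Emit:
servo_tool(
  commands=[
    [0.1, 0.8, 0, 0, 0, 0],
    [0.18, 1.6, -0.3, 0, 0, 0],
    [0.22, 2.14, -0.8, 0, 0, 0],
    [0.22, 2.14, -1.4, 0, 0, 0],
    [0.22, 2.14, -2.0, 0, 0, 0],
    [0.22, 2.14, -2.4, 0, 0, 0],
    [0.22, 2.14, -2.5, 0, 0, 0],
    [0.22, 2.14, -2.5, 0, 0, 0],
  ],
)

```text
time: 56.22
eef_pos: [564.5, -40.0, 71.1]
tcp_rot: [-0.48, 0.521, -0.519, 0.478]
force: [0.3, 0.5, -0.6]
grip_width: 0.621
```

Emit:
servo_tool(
  commands=[
    [0, 0, -0.2, 0, 0, 0],
    [0, 0, -0.4, 0, 0, 0],
    [0, 0, -0.6, 0, 0, 0],
    [0, 0, -0.75, 0, 0, 0],
    [0, 0, -0.81, 0, 0, 0],
    [0, 0, -0.81, 0, 0, 0],
  ],
)

```text
time: 56.72
eef_pos: [565.5, -41.7, 39.7]
tcp_rot: [-0.479, 0.521, -0.52, 0.478]
force: [0.4, 0.0, 0.2]
grip_width: 0.62
```

Emit:
servo_tool(
  commands=[
    [0, 0, 0, 0, 0, 0],
    [0, 0, 0, 0, 0, 0],
    [0, 0, 0, 0, 0, 0],
    [0, 0, 0, 0, 0, 0],
    [0, 0, 0, 0, 0, 0],
    [0, 0, 0, 0, 0, 0],
  ],
  hand=0.25,
  squeeze=35,
)

```text
time: 57.22
eef_pos: [566.2, -41.7, 40.7]
tcp_rot: [0.479, -0.52, 0.52, -0.479]
force: [-0.6, -0.5, 0.9]
grip_width: 0.389
```

Emit:
servo_tool(
  commands=[
    [0, 0, 0.03, -0.1, 0, 0],
    [0, 0, 0.06, -0.2, 0, 0],
    [0, 0, 0.1, -0.25, 0, 0],
    [0, 0, 0.1, -0.25, 0, 0],
    [0, 0, 0.1, -0.25, 0, 0],
  ],
)

```text
time: 57.63
eef_pos: [566.0, -41.1, 44.4]
tcp_rot: [0.485, -0.513, 0.527, -0.473]
force: [-0.4, -0.7, -1.2]
grip_width: 0.391
```

```bash
python3 - <<'E'
from h import *
s=sensors.state();print(s['eef_pos'],s['force'],s['ft_torque'],s['grip_width'],'Y',(s['eef_pos'][:2]-C)@ey)
f=look('wrist');axis(f,40,90,-260,-109)
E
```

```text
[565.95030332 -41.14091492  44.36914636] [-0.38943979 -0.66508393 -1.21752099] [-0.21873687  0.06506977 -0.0299944 ] 0.3914386879471965 Y -200.48696369024745
-208 n 340 Xmid 1.3 w 35.6 ztop 87.8
-193 n 4988 Xmid 0.5 w 54.8 ztop 88.1
-178 n 2118 Xmid 1.4 w 28.9 ztop 72.1
-163 n 1776 Xmid 0.7 w 18.3 ztop 72.1
-148 n 1952 Xmid 0.5 w 18.5 ztop 72.2
-133 n 2129 Xmid 0.3 w 18.4 ztop 72.2
-118 n 2348 Xmid 0.2 w 18.4 ztop 72.3
-103 n 233 Xmid -1.6 w 30.6 ztop 77.8
maxY -109.08576773196909
```

The grip is firmly held (36 mm) and the rod is level. I push it home in stages.

Emit:
servo_tool(
  commands=[
    [0.01, 0.1, 0.02, 0, 0, 0],
    [0.02, 0.22, 0.02, 0, 0, 0],
    [0.03, 0.35, 0.02, 0, 0, 0],
    [0.04, 0.5, 0.02, 0, 0, 0],
    [0.06, 0.65, 0.02, 0, 0, 0],
    [0.07, 0.8, 0.02, 0, 0, 0],
    [0.08, 0.9, 0.02, 0, 0, 0],
    [0.08, 0.9, 0.02, 0, 0, 0],
  ],
)

```text
time: 58.35
eef_pos: [569.4, -3.8, 45.2]
tcp_rot: [0.485, -0.513, 0.526, -0.473]
force: [-0.1, -0.1, -0.8]
grip_width: 0.387
```

Emit:
servo_tool(
  commands=[
    [0.01, 0.08, 0, 0, 0, 0],
    [0.01, 0.16, 0, 0, 0, 0],
    [0.02, 0.24, 0, 0, 0, 0],
    [0.03, 0.32, 0, 0, 0, 0],
    [0.035, 0.4, 0, 0, 0, 0],
    [0.045, 0.5, 0, 0, 0, 0],
    [0.045, 0.5, 0, 0, 0, 0],
    [0.045, 0.5, 0, 0, 0, 0],
  ],
)

```text
time: 59.02
eef_pos: [571.1, 14.7, 45.2]
tcp_rot: [0.485, -0.513, 0.527, -0.473]
force: [-0.1, -0.8, -1.1]
grip_width: 0.389
```

```bash
python3 - <<'E'
from h import *
s=sensors.state();print(s['eef_pos'],s['force'],s['ft_torque'],s['grip_width'],'Y',(s['eef_pos'][:2]-C)@ey)
f=look('wrist');axis(f,40,90,-180,-105);rolls(f)
E
```

```text
[571.07233691  14.73355325  45.21396061] [-0.06631598 -0.78384449 -1.14301932] [-0.17384006  0.03957792 -0.02576024] 0.38870271690346186 Y -144.3801791911148
-143 n 2213 Xmid 1.4 w 35.7 ztop 79.7
-128 n 4521 Xmid 0.5 w 55.1 ztop 88.3
-113 n 2756 Xmid 0.4 w 37.8 ztop 80.4
maxY -105.0704222017232
blue 5697 Y [-49.1 -40.1] X [-25.4  26.2] top 95.0
white [-78.3 -56.2] X [-16.1  16.7]
```

The tip is already in the far bush with almost no force. Last stretch.

Emit:
servo_tool(
  commands=[
    [0.005, 0.06, 0, 0, 0, 0],
    [0.01, 0.12, 0, 0, 0, 0],
    [0.015, 0.18, 0, 0, 0, 0],
    [0.02, 0.24, 0, 0, 0, 0],
    [0.03, 0.3, 0, 0, 0, 0],
    [0.035, 0.35, 0, 0, 0, 0],
    [0.035, 0.35, 0, 0, 0, 0],
    [0.035, 0.35, 0, 0, 0, 0],
  ],
)

```text
time: 59.73
eef_pos: [572.4, 28.5, 45.2]
tcp_rot: [0.485, -0.513, 0.527, -0.473]
force: [0.0, -0.9, -1.7]
grip_width: 0.39
```

Emit:
servo_tool(
  commands=[
    [0, 0.03, 0, 0, 0, 0],
    [0.005, 0.06, 0, 0, 0, 0],
    [0.005, 0.09, 0, 0, 0, 0],
    [0.01, 0.12, 0, 0, 0, 0],
    [0.01, 0.12, 0, 0, 0, 0],
    [0.01, 0.12, 0, 0, 0, 0],
  ],
)

```text
time: 60.23
eef_pos: [572.8, 32.9, 45.2]
tcp_rot: [0.485, -0.514, 0.527, -0.472]
force: [0.2, -1.6, -0.9]
grip_width: 0.385
```

```bash
python3 - <<'E'
from h import *
s=sensors.state();print(s['eef_pos'],s['force'],s['ft_torque'],s['grip_width'],'Y',(s['eef_pos'][:2]-C)@ey)
for n in('scene','side'):
    f=look(n);P=cloud(f);d=P[...,:2]-C;X=d@ex;Y=d@ey
    m=(abs(X)<9)&(P[...,2]>52)&(P[...,2]<76)&(Y>91)&(Y<140);print(n,m.sum(),np.percentile(Y[m],[50,90,99]) if m.any() else 0)
E
```

```text
[572.79498457  32.87272434  45.22124409] [ 0.15823694 -1.64395042 -0.93880742] [-0.36676322  0.14122335  0.00206991] 0.3853828480690122 Y -126.16033014066419
scene 26 [ 99.68639836 105.89890574 107.42052314]
side 0 0
```

Emit:
servo_tool(
  commands=[
    [0, 0.02, 0, 0, 0, 0],
    [0, 0.04, 0, 0, 0, 0],
    [0, 0.04, 0, 0, 0, 0],
    [0, 0.04, 0, 0, 0, 0],
  ],
)

```text
time: 60.67
eef_pos: [572.7, 33.0, 45.2]
tcp_rot: [0.485, -0.513, 0.528, -0.472]
force: [-0.7, -3.9, -0.6]
grip_width: 0.387
```

Emit:
servo_tool(
  commands=[
    [0, 0.02, 0, 0, 0, 0],
    [0, 0.04, 0, 0, 0, 0],
    [0, 0.04, 0, 0, 0, 0],
    [0, 0.04, 0, 0, 0, 0],
  ],
)

```text
time: 61.0
eef_pos: [572.7, 33.0, 45.3]
tcp_rot: [0.485, -0.513, 0.529, -0.471]
force: [-1.1, -7.5, -0.3]
grip_width: 0.389
```

The position stays at Y=-126 while the force climbs, so the shoulder is on the bush. I release, back off, and look.

Emit:
servo_tool(
  commands=[
    [0, -0.04, 0, 0, 0, 0],
    [0, -0.08, 0, 0, 0, 0],
    [0, -0.08, 0, 0, 0, 0],
  ],
)

```text
time: 61.25
eef_pos: [572.8, 32.9, 45.2]
tcp_rot: [0.485, -0.514, 0.527, -0.472]
force: [-0.2, -3.3, -1.3]
grip_width: 0.392
```

Emit:
servo_tool(
  commands=[
    [0, 0, 0, 0, 0, 0],
    [0, 0, 0, 0, 0, 0],
    [0, 0, 0, 0, 0, 0],
    [0, 0, 0, 0, 0, 0],
    [0, 0, 0, 0, 0, 0],
    [0, 0, 0, 0, 0, 0],
  ],
  hand=0.62,
)

```text
time: 61.75
eef_pos: [573.0, 33.5, 45.3]
tcp_rot: [0.485, -0.513, 0.527, -0.473]
force: [-0.4, 0.3, -0.1]
grip_width: 0.619
```

Emit:
servo_tool(
  commands=[
    [0, 0, 0.5, 0, 0, 0],
    [0, 0, 1.2, 0, 0, 0],
    [-0.04, -0.5, 1.9, 0.1, 0, 0],
    [-0.1, -1.2, 2.5, 0.25, 0, 0],
    [-0.2, -2.0, 3.0, 0.25, 0, 0],
    [-0.25, -2.8, 3.2, 0.25, 0, 0],
    [-0.28, -3.2, 3.2, 0.25, 0, 0],
    [-0.28, -3.2, 3.2, 0.25, 0, 0],
  ],
)

```text
time: 62.42
eef_pos: [561.5, -101.0, 174.8]
tcp_rot: [0.477, -0.521, 0.523, -0.477]
force: [0.0, -0.8, -0.5]
grip_width: 0.62
```

```bash
python3 - <<'E'
from h import *
s=sensors.state();print(s['eef_pos'],s['force'],s['grip_width'],R.from_quat(s['tcp_rot']).as_matrix().round(3).tolist())
f=look('wrist');cv2.imwrite('pics/w14.png',cv2.resize(f['img'],None,fx=1.4,fy=1.4));P=cloud(f);d=P[...,:2]-C;X=d@ex;Y=d@ey
m=(abs(X)<15)&(P[...,2]>60)&(P[...,2]<82)&(Y>-165)&(Y<-112)
print('grip',np.percentile(Y[m],[1,99]),np.percentile(P[m][:,2],[50,98]))
axis(f,40,90,-165,-105);rolls(f)
m=(P[...,2]>90)&(P[...,2]<112)&(X<-50)&(X>-120)&(Y<-200)&(Y>-290);print('knob',m.sum(),np.percentile(X[m],[2,98]),np.percentile(Y[m],[2,98]) if m.any() else 0)
E
```

```text
[ 561.46715864 -100.97329161  174.77711952] [ 0.02908769 -0.84319391 -0.50385997] 0.6196589524018847 [[-0.091, 0.003, 0.996], [-0.996, -0.003, -0.091], [0.002, -1.0, 0.003]]
grip [-150.40013654 -120.29940344] [71.52528888 73.19142169]
-158 n 144 Xmid 0.1 w 27.6 ztop 69.6
-143 n 1323 Xmid 0.4 w 33.2 ztop 72.9
-128 n 1347 Xmid 0.1 w 33.5 ztop 73.1
maxY -120.06282107926548
knob 516 [-96.35159179 -83.97263369] [-251.58429027 -239.15541539]
```

View pics/w14.png

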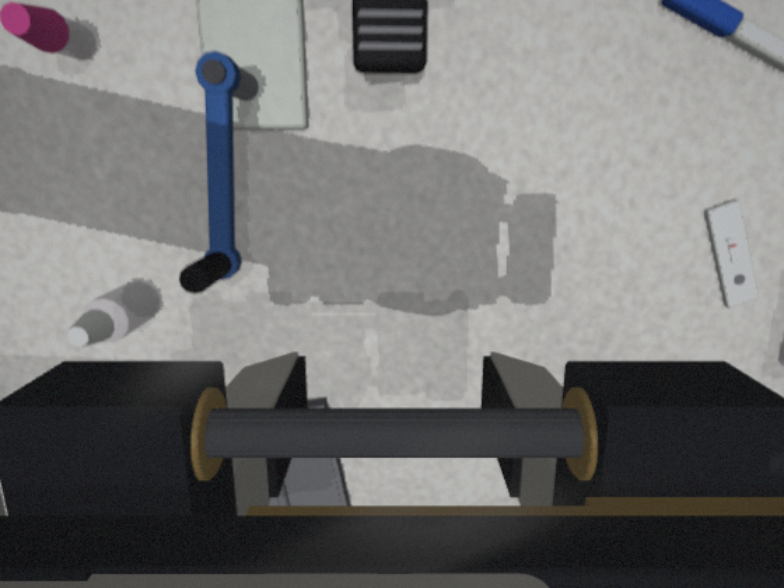

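```bash
python3 - <<'E'
from h import *
f=look('wrist');P=cloud(f);d=P[...,:2]-C;X=d@ex;Y=d@ey
k=(abs(X)<12)&(Y<-112)&(Y>-170)&(P[...,2]>45)
for y in range(-158,-112,3):
    q=k&(Y>=y)&(Y<y+3)
    if q.any(): print(y,q.sum(),np.percentile(P[q][:,2],[5,50,95]).round(1))
g=look('scene');P=cloud(g);d=P[...,:2]-C;X=d@ex;Y=d@ey
for nm,lo,hi in(('gripend',-170,-112),('tip',92,130)):
    k=(abs(X)<12)&(Y>lo)&(Y<hi)&(P[...,2]>54)&(P[...,2]<76)
    if k.any(): print(nm,k.sum(),np.percentile(Y[k],[1,5,50,95,99]).round(1))
cv2.imwrite('pics/x.png',g['img'])
E
```

```text
-152 174 [57.6 67.8 70.7]
-149 181 [69.8 71.1 72.5]
-146 179 [70.4 71.7 72.8]
-143 180 [70.5 71.7 72.9]
-140 177 [70.3 71.6 72.9]
-137 183 [70.4 71.7 72.9]
-134 172 [70.4 71.8 73.1]
-131 182 [70.3 71.6 72.8]
-128 181 [70.2 71.8 73. ]
-125 184 [70.1 71.5 72.8]
-122 178 [70.1 71.3 72.8]
-119 134 [67.6 69.9 71.8]
-116 8 [62.6 66.8 67.6]
gripend 105 [-150.8 -149.4 -131.1 -114.1 -112.8]
tip 31 [ 94.3  94.4  98.9 102.7 103.1]
```

The depth profile shows the grip from Y=-150.5 to -116.5, and the scene view puts the tip at about 102. The spindle is about 7.5 mm short of home, probably because my fingers met the bush. I regrip further back and push again.

Emit:
servo_tool(
  commands=[
    [0.06, 0.8, 0, 0, 0, 0],
    [0.12, 1.6, 0, 0, 0, 0],
    [0.18, 2.3, -0.4, 0, 0, 0],
    [0.23, 2.8, -1.0, 0, 0, 0],
    [0.23, 2.8, -1.7, 0, 0, 0],
    [0.23, 2.8, -2.3, 0, 0, 0],
    [0.23, 2.8, -2.5, 0, 0, 0],
    [0.23, 2.8, -2.5, 0, 0, 0],
  ],
)

```text
time: 63.23
eef_pos: [568.3, 18.8, 70.5]
tcp_rot: [-0.481, 0.521, -0.518, 0.478]
force: [-0.6, -1.1, -0.2]
grip_width: 0.62
```

Emit:
servo_tool(
  commands=[
    [0, 0, -0.2, 0, 0, 0],
    [0, 0, -0.4, 0, 0, 0],
    [0, 0, -0.6, 0, 0, 0],
    [0, 0, -0.7, 0, 0, 0],
    [0, 0, -0.7, 0, 0, 0],
    [0, 0, -0.7, 0, 0, 0],
  ],
)

```text
time: 63.73
eef_pos: [570.9, 17.0, 45.3]
tcp_rot: [-0.479, 0.521, -0.52, 0.479]
force: [0.2, 0.2, 0.4]
grip_width: 0.622
```

Emit:
servo_tool(
  commands=[
    [0, 0, 0, 0, 0, 0],
    [0, 0, 0, 0, 0, 0],
    [0, 0, 0, 0, 0, 0],
    [0, 0, 0, 0, 0, 0],
    [0, 0, 0, 0, 0, 0],
    [0, 0, 0, 0, 0, 0],
  ],
  hand=0.25,
  squeeze=30,
)

```text
time: 64.23
eef_pos: [571.0, 17.1, 45.5]
tcp_rot: [0.479, -0.52, 0.52, -0.479]
force: [0.6, 0.4, 2.0]
grip_width: 0.385
```

Emit:
servo_tool(
  commands=[
    [0, 0.03, 0, 0, 0, 0],
    [0, 0.06, 0, 0, 0, 0],
    [0.005, 0.09, 0, 0, 0, 0],
    [0.01, 0.12, 0, 0, 0, 0],
    [0.01, 0.12, 0, 0, 0, 0],
    [0.01, 0.12, 0, 0, 0, 0],
  ],
)

```text
time: 64.73
eef_pos: [571.1, 22.2, 45.2]
tcp_rot: [-0.479, 0.52, -0.52, 0.479]
force: [0.2, -1.3, 1.7]
grip_width: 0.386
```

Emit:
servo_tool(
  commands=[
    [0, 0.02, 0, 0, 0, 0],
    [0, 0.04, 0, 0, 0, 0],
    [0, 0.06, 0, 0, 0, 0],
    [0, 0.06, 0, 0, 0, 0],
    [0, 0.06, 0, 0, 0, 0],
  ],
)

```text
time: 65.15
eef_pos: [571.2, 24.3, 45.2]
tcp_rot: [0.479, -0.52, 0.52, -0.479]
force: [-1.0, -1.9, 1.3]
grip_width: 0.388
```

Emit:
servo_tool(
  commands=[
    [0, 0.02, 0, 0, 0, 0],
    [0, 0.04, 0, 0, 0, 0],
    [0, 0.04, 0, 0, 0, 0],
    [0, 0.04, 0, 0, 0, 0],
  ],
)

```text
time: 65.48
eef_pos: [571.2, 24.3, 45.2]
tcp_rot: [0.479, -0.52, 0.521, -0.478]
force: [-1.1, -4.9, 1.6]
grip_width: 0.391
```

Emit:
servo_tool(
  commands=[
    [0, 0.02, 0, 0, 0, 0],
    [0, 0.04, 0, 0, 0, 0],
    [0, 0.04, 0, 0, 0, 0],
    [0, 0.04, 0, 0, 0, 0],
  ],
)

```text
time: 65.82
eef_pos: [571.2, 24.4, 45.2]
tcp_rot: [0.479, -0.52, 0.522, -0.477]
force: [-1.0, -8.2, 2.0]
grip_width: 0.389
```

Emit:
servo_tool(
  commands=[
    [0, 0.02, 0, 0, 0, 0],
    [0, 0.04, 0, 0, 0, 0],
    [0, 0.04, 0, 0, 0, 0],
    [0, 0.04, 0, 0, 0, 0],
  ],
)

```text
time: 66.15
eef_pos: [571.2, 24.4, 45.2]
tcp_rot: [0.479, -0.52, 0.522, -0.477]
force: [-1.1, -10.9, 2.6]
grip_width: 0.386
```

Hard stop after another 7.3 mm, which matches the missing distance. I release, lift, and check.

Emit:
servo_tool(
  commands=[
    [0, -0.06, 0, 0, 0, 0],
    [0, -0.11, 0, 0, 0, 0],
    [0, -0.11, 0, 0, 0, 0],
  ],
)

```text
time: 66.4
eef_pos: [571.2, 24.4, 45.2]
tcp_rot: [0.479, -0.52, 0.521, -0.479]
force: [-1.2, -3.9, 2.5]
grip_width: 0.39
```

Emit:
servo_tool(
  commands=[
    [0, 0, 0, 0, 0, 0],
    [0, 0, 0, 0, 0, 0],
    [0, 0, 0, 0, 0, 0],
    [0, 0, 0, 0, 0, 0],
    [0, 0, 0, 0, 0, 0],
    [0, 0, 0, 0, 0, 0],
  ],
  hand=0.62,
)

```text
time: 66.9
eef_pos: [571.3, 25.2, 45.2]
tcp_rot: [-0.479, 0.52, -0.52, 0.479]
force: [0.0, -0.4, -1.0]
grip_width: 0.616
```

Emit:
servo_tool(
  commands=[
    [0, 0, 0.5, 0, 0, 0],
    [0, 0, 1.2, 0, 0, 0],
    [-0.04, -0.5, 1.9, 0, 0, 0],
    [-0.1, -1.2, 2.5, 0, 0, 0],
    [-0.2, -2.0, 3.0, 0, 0, 0],
    [-0.25, -2.8, 3.2, 0, 0, 0],
    [-0.28, -3.0, 3.2, 0, 0, 0],
    [-0.28, -3.0, 3.2, 0, 0, 0],
  ],
)

```text
time: 67.57
eef_pos: [559.9, -99.4, 174.3]
tcp_rot: [0.477, -0.521, 0.523, -0.477]
force: [-0.1, 0.2, 0.0]
grip_width: 0.621
```

Emit:
servo_tool(
  commands=[
    [0, 0, 0, 0, 0, 0],
    [0, 0, 0, 0, 0, 0],
  ],
  hand=0,
)

```text
time: 67.73
eef_pos: [559.8, -93.0, 172.3]
tcp_rot: [-0.479, 0.521, -0.519, 0.479]
force: [0.1, -0.2, -0.5]
grip_width: 0.522
```

```bash
python3 - <<'E'
from h import *
s=sensors.state();print(s['eef_pos'],s['force'],s['grip_width'])
f=look('wrist');P=cloud(f);d=P[...,:2]-C;X=d@ex;Y=d@ey
k=(abs(X)<12)&(Y<-102)&(Y>-170)&(P[...,2]>45)
for y in range(-158,-102,4):
    q=k&(Y>=y)&(Y<y+4)
    if q.any(): print(y,q.sum(),np.percentile(P[q][:,2],[5,50,95]).round(1))
m=(P[...,2]>100)&(P[...,2]<112)&(X<-50)&(X>-120)&(Y<-200)&(Y>-290);print('knobtop',m.sum(),X[m].mean(),Y[m].mean())
g=look('scene');P=cloud(g);d=P[...,:2]-C;X=d@ex;Y=d@ey
k=(abs(X)<12)&(Y>92)&(Y<130)&(P[...,2]>54)&(P[...,2]<76);print('tip',np.percentile(Y[k],[50,95,99]).round(1))
E
```

```text
[559.76231449 -92.97077109 172.34597653] [ 0.14269543 -0.19286224 -0.48243172] 0.5223633502726619
-146 175 [57.3 67.  70.2]
-142 248 [69.7 71.1 72.3]
-138 235 [70.2 71.5 72.7]
-134 233 [70.3 71.5 72.9]
-130 248 [70.4 71.6 72.7]
-126 238 [70.3 71.6 72.6]
-122 249 [70.4 71.6 72.9]
-118 251 [70.3 71.5 72.6]
-114 110 [70.1 71.3 72.4]
knobtop 394 -89.76227629181835 -245.06280478621295
tip [ 99.5 105.9 106.8]
```

The grip end is now at Y≈-143.5, so the spindle is home. Next is the latch: I compute the knob's arc in move units.

```bash
python3 - <<'E'
from h import *
th=[1.62,1.4,1.2,1.0,.8,.6,.4,.2,.1,0.0,-.02]
p=[C+(-85+95*np.cos(t))*ex+(-151-95*np.sin(t))*ey for t in th]
for t,q in zip(th,p): print(t,q.round(1),((q-p[0])/40).round(3))
f=look('wrist');P=cloud(f);d=P[...,:2]-C;X=d@ex;Y=d@ey
m=(P[...,2]>55)&(P[...,2]<78)&(X<-110)&(X>-180)&(Y<-180)&(Y>-320);print('dropper',m.sum(),X[m].mean() if m.any() else 0,Y[m].mean() if m.any() else 0)
m=(P[...,2]>57)&(P[...,2]<69)&(X<-70)&(X>-105)&(Y<-160)&(Y>-235)
for y in range(-230,-160,15):
    k=m&(Y>y)&(Y<y+15); print(y,np.percentile(X[k],[3,97]).round(1) if k.any() else 0)
E
```

```text
1.62 [472.4 -78.4] [0. 0.]
1.4 [493.2 -79. ] [ 0.521 -0.014]
1.2 [511.9 -75.6] [0.988 0.072]
1.0 [529.5 -68.5] [1.427 0.249]
0.8 [545.3 -58. ] [1.823 0.51 ]
0.6 [558.7 -44.7] [2.16  0.845]
0.4 [569.3 -28.9] [2.423 1.239]
0.2 [576.4 -11.3] [2.602 1.678]
0.1 [578.7  -2.1] [2.658 1.909]
0.0 [580.    7.3] [2.691 2.144]
-0.02 [580.1   9.2] [2.694 2.191]
dropper 618 -165.51304992851803 -282.5158866187992
-230 [-94.3 -83.2]
-215 [-93.3 -82.1]
-200 [-92.6 -81.1]
-185 [-91.5 -80.1]
-170 [-90.3 -79.3]
```

Emit:
servo_tool(
  commands=[
    [-0.6, 0.1, 0, 0, 0, 0],
    [-1.3, 0.25, 0, 0, 0, 0],
    [-1.9, 0.4, 0, 0, 0, 0],
    [-2.2, 0.42, 0, 0, 0, 0],
    [-2.2, 0.42, 0, 0, 0, 0],
    [-2.2, 0.42, 0, 0, 0, 0],
  ],
  hand=0.5,
)

```text
time: 68.38
eef_pos: [472.2, -77.5, 173.3]
tcp_rot: [0.479, -0.52, 0.52, -0.479]
force: [0.5, -0.5, -0.6]
grip_width: 0.501
```

Emit:
servo_tool(
  commands=[
    [0, 0, -0.5, 0, 0, 0],
    [0, 0, -1.1, 0, 0, 0],
    [0, 0, -1.7, 0, 0, 0],
    [0, 0, -2.2, 0, 0, 0],
    [0, 0, -2.55, 0, 0, 0],
    [0, 0, -2.63, 0, 0, 0],
    [0, 0, -2.63, 0, 0, 0],
  ],
)

```text
time: 68.97
eef_pos: [472.2, -78.4, 67.0]
tcp_rot: [-0.479, 0.521, -0.52, 0.478]
force: [0.4, -0.8, 0.8]
grip_width: 0.499
```

Emit:
servo_tool(
  commands=[
    [0, 0, 0, 0, 0, 0],
    [0, 0, 0, 0, 0, 0],
    [0, 0, 0, 0, 0, 0],
    [0, 0, 0, 0, 0, 0],
    [0, 0, 0, 0, 0, 0],
    [0, 0, 0, 0, 0, 0],
    [0, 0, 0, 0, 0, 0],
    [0, 0, 0, 0, 0, 0],
  ],
  hand=0.05,
  squeeze=8,
)

```text
time: 69.63
eef_pos: [472.4, -78.5, 68.5]
tcp_rot: [0.479, -0.52, 0.521, -0.479]
force: [-0.7, -0.5, 4.6]
grip_width: 0.146
```

Emit:
servo_tool(
  commands=[
    [0.13, 0, 0, 0, 0, 0],
    [0.26, -0.01, 0, 0, 0, 0],
    [0.39, -0.015, 0, 0, 0, 0],
    [0.52, -0.014, 0, 0, 0, 0],
    [0.76, 0.02, 0, 0, 0, 0],
    [0.99, 0.07, 0, 0, 0, 0],
    [1.21, 0.15, 0, 0, 0, 0],
    [1.43, 0.25, 0, 0, 0, 0],
  ],
)

```text
time: 70.3
eef_pos: [530.0, -68.4, 67.9]
tcp_rot: [-0.479, 0.52, -0.52, 0.479]
force: [-1.2, 0.4, 4.0]
grip_width: 0.15
```

The knob follows (13.8 mm in the jaws). I continue the arc.

Emit:
servo_tool(
  commands=[
    [0.21, 0.12, 0, 0, 0, 0],
    [0.4, 0.26, 0, 0, 0, 0],
    [0.57, 0.42, 0, 0, 0, 0],
    [0.73, 0.6, 0, 0, 0, 0],
    [0.88, 0.79, 0, 0, 0, 0],
    [1.0, 0.99, 0, 0, 0, 0],
    [1.1, 1.2, 0, 0, 0, 0],
    [1.17, 1.43, 0, 0, 0, 0],
  ],
)

```text
time: 70.97
eef_pos: [576.3, -10.5, 67.8]
tcp_rot: [0.479, -0.52, 0.52, -0.479]
force: [-0.7, -0.9, 0.1]
grip_width: 0.151
```

Emit:
servo_tool(
  commands=[
    [0.03, 0.11, 0, 0, 0, 0],
    [0.05, 0.22, 0, 0, 0, 0],
    [0.07, 0.33, 0, 0, 0, 0],
    [0.08, 0.4, 0, 0, 0, 0],
    [0.09, 0.47, 0, 0, 0, 0],
    [0.09, 0.48, 0, 0, 0, 0],
    [0.09, 0.48, 0, 0, 0, 0],
  ],
)

```text
time: 71.55
eef_pos: [579.4, 7.6, 67.9]
tcp_rot: [-0.479, 0.521, -0.521, 0.478]
force: [0.1, -0.2, -1.8]
grip_width: 0.15
```

Emit:
servo_tool(
  commands=[
    [0, 0.02, 0, 0, 0, 0],
    [0, 0.04, 0, 0, 0, 0],
    [0, 0.05, 0, 0, 0, 0],
    [0, 0.05, 0, 0, 0, 0],
  ],
)

```text
time: 71.88
eef_pos: [579.5, 7.7, 67.9]
tcp_rot: [0.479, -0.52, 0.521, -0.478]
force: [-0.1, -6.6, -1.4]
grip_width: 0.149
```

The latch meets its stop at the shut position. I release, rise, back away, and verify everything.

Emit:
servo_tool(
  commands=[
    [0, -0.03, 0, 0, 0, 0],
    [0, -0.03, 0, 0, 0, 0],
    [0, -0.03, 0, 0, 0, 0],
    [0, -0.03, 0, 0, 0, 0],
    [0, -0.03, 0, 0, 0, 0],
    [0, -0.03, 0, 0, 0, 0],
  ],
  hand=0.5,
)

```text
time: 72.38
eef_pos: [579.7, 9.2, 68.1]
tcp_rot: [-0.479, 0.52, -0.52, 0.479]
force: [0.5, 0.8, -0.8]
grip_width: 0.492
```

Emit:
servo_tool(
  commands=[
    [0, 0, 0.6, 0, 0, 0],
    [0, 0, 1.4, 0, 0, 0],
    [0, 0, 2.3, 0, 0, 0],
    [0, 0, 3.2, 0, 0, 0],
    [0, 0, 4.1, 0, 0, 0],
    [0, 0, 5.0, 0, 0, 0],
    [0, -0.3, 5.8, 0, 0, 0],
    [0, -0.8, 6.4, 0, 0, 0],
  ],
)

```text
time: 73.05
eef_pos: [580.6, -20.4, 327.4]
tcp_rot: [0.479, -0.519, 0.52, -0.481]
force: [1.6, -0.6, -0.4]
grip_width: 0.499
```

Emit:
servo_tool(
  commands=[
    [0, 0, 0.2, 0, 0, 0],
    [0, 0, 0.2, 0, 0, 0],
    [0, 0, 0.2, 0, 0, 0],
    [0, 0, 0.2, 0, 0, 0],
  ],
)

```text
time: 73.38
eef_pos: [578.7, -21.9, 330.1]
tcp_rot: [-0.48, 0.521, -0.519, 0.478]
force: [-1.2, 0.4, -1.4]
grip_width: 0.502
```

```bash
python3 - <<'E'
from h import *
s=sensors.state();print(s['time'],s['eef_pos'],s['force'])
for n in ('wrist','side','scene'):
    f=look(n);print(n);rolls(f);P=cloud(f);d=P[...,:2]-C;X=d@ex;Y=d@ey
    if n=='wrist':
        cv2.imwrite('pics/end.png',f['img'])
        m=(P[...,2]>57)&(P[...,2]<69)&(Y>-165)&(Y<-140)
        for x in range(-75,0,12):
            k=m&(X>x)&(X<x+12); print('arm',x,np.percentile(Y[k],[3,97]).round(1) if k.any() else 0)
    k=(abs(X)<12)&(Y<-100)&(Y>-150)&(P[...,2]>68)&(P[...,2]<76);print('grip Y',np.percentile(Y[k],[1,99]).round(1) if k.any() else 0)
    k=(abs(X)<12)&(Y>92)&(Y<130)&(P[...,2]>54)&(P[...,2]<76);print('tip',np.percentile(Y[k],[50,95,99]).round(1) if k.any() else 0)
E
```

```text
73.3833 [578.68305246 -21.92528788 330.10262859] [-1.21474797  0.37699229 -1.38044125]
wrist
blue 1368 Y [-49.  -25.3] X [-25.5  26.6] top 95.3
pink 1039 Y [-20.3  -3.5] X [-25.2  26.7] top 95.3
white [-78.7 -55.8] X [-16.   16.7]
arm -75 [-156.3 -145.1]
arm -63 [-156.2 -145. ]
arm -51 [-156.1 -145. ]
arm -39 [-156.  -145.1]
arm -27 [-155.9 -145. ]
arm -15 [-155.8 -145. ]
arm -3 [-156.9 -143.3]
grip Y [-142. -101.]
tip 0
side
green 100 Y [30.5 49.3] X [-25.   24.1] top 94.4
yellow 140 Y [ 6.6 32.4] X [-26.2  23.6] top 94.0
blue 160 Y [-50.1 -28.3] X [-25.8  23.9] top 93.9
pink 163 Y [-21.3   0.5] X [-26.6  23.2] top 94.5
white [-80.8 -57.4] X [-15.4  13.6]
white [54.6 76. ] X [-14.8  12.4]
grip Y [-145.3 -100.7]
tip 0
scene
green 125 Y [30.6 52.4] X [-15.   27.9] top 96.7
yellow 142 Y [ 6.3 29.4] X [-17.7  28.4] top 96.2
blue 129 Y [-48.1 -26.3] X [-16.6  27.9] top 96.1
pink 140 Y [-19.9   2.9] X [-16.8  28.1] top 95.0
white [-78.6 -57.2] X [-15.1  19.6]
white [56.  77.4] X [-15.  19.]
grip Y [-145.4 -100.3]
tip [ 99.8 106.1 106.9]
```

```bash
python3 -c "
from plant import workorder
print(workorder.job_done())"
```

```text
the job is handed in; nothing more can be done
None
```

I filled the dispenser with all four coloured rolls, pushed the spindle home in two stages and shut the latch. I handed the job in at about 73 s of the 210 s allowed; no verdict was reported.

**Last checks, from camera depth**
- **Rolls:** from the long-bush side the order is white, blue, pink, yellow, green, white. All are upright with tops at about 94–97 mm, and within about 1 mm of the axle line in the wrist view.
- **Spindle:** the back of the grip is at Y ≈ -143 mm, which is home. The scene camera put the tip at about 107 mm, where 109 mm is fully home and 104 mm is the limit.
- **Latch:** the arm lies along X with a slope below 0.01 rad, so it is shut. The gripper is 330 mm up and touching nothing.

**What went wrong or disagreed**
- **Fingertip position:** measured depth showed the fingertips about 11 mm behind the TCP, not 11 mm ahead as stated. My first two spindle grasps missed because of this. I set the grasp lower and it held.
- **Spindle seating:** the first push stopped about 7.5 mm short, probably because the fingers met the bush. I took hold further back and pushed it to a hard stop.
- **Unconfirmed:** I had used all 16 picture views, so the final check was by depth numbers only. I did not re-measure the bystanders at the end.

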